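# Fit the eyepiece camera on the stereo microscope

### The job

Take the black dust cap off the microscope's bare eyepiece tube and lay it open side down in the tray, flat beside the cap that is already there. Then fit the eyepiece camera from its charging dock to that tube: hang its two lugs in the collar's entry slots, twist it clockwise (seen from behind the camera) until the lugs drop into the locking notches and its shoulder sits flush on the collar, and let go. Do not knock over or shift the other cap, the beaker, the Petri dish or the slide box.

Things in the scene. Friction and masses are not known exactly. Their poses are not given: they have to be found in the camera images.
- microscope: White stereo microscope on a pillar stand, fixed. Origin: underside centre of its base (280 x 190 x 30 mm); front and slanting eyepieces towards -x. Head top 200 mm high, port cover on it 226 mm high at x 12 mm; pillar 32 mm thick at x 100 mm, 342 mm high; black focus knobs beside it out to y +-62 mm.
- fixed_eyepiece (a point): Centre of the end of the eyepiece that stays in the other tube: black, 43 mm diameter, parallel to the bare tube, 75 mm beside it (to microscope -y), ending 45 mm beyond the level of the bare tube's mouth. Leave it.
- camera_tube: Bare eyepiece tube (under the cap at the start), microscope's +y side, leaning 32 deg from vertical to its front. Origin: centre of the mouth, the end face of the bayonet collar; z: along the tube, outwards. Aluminium collar 52 mm outer, 34 mm bore diameter, 24 mm long, on a black 42 mm tube; bore 62 mm deep. Two J slots through its wall, 180 deg apart. Fixed to the microscope.
- entry_slot (a point): On the ledge at the bottom of one of the two entry slots, open at the mouth: 12.5 mm below the mouth, 21.5 mm off the axis, 55 deg counter-clockwise from the tube's x (from x towards y, seen from outside). A lug has about 7 deg of play either way. A red dot marks each slot on the collar below it. From here a channel under a 5 mm thick hook leads clockwise along the ledge to the notch.
- notch (a point): Floor of one of the two locking notches, at the clockwise end of the channel: on the tube's x axis, 21.5 mm off the tube axis, 19 mm below the mouth, so 6.5 mm deeper than the ledge. A lug has about 5 deg of play in it; a solid wall ends the channel behind it. Locked, the camera's x lies along the tube's x, either way round, and the two origins coincide.
- cap: Black rubber dust cap: cup, 61 mm diameter, 36 mm tall, walls 3 mm, top 4 mm, 35 g. Origin: centre of its open rim; z: out through its closed top. At the start it sits loosely over the bare tube's collar (1.5 mm clearance all round), its rim 32 mm below the mouth and its top 4 mm above; it lifts off along the tube's axis, 40 mm to come free.
- spare_cap: An identical dust cap standing open side down in one end of the tray; same origin and axes. Leave it.
- tray: Shallow blue-grey tray, 200 (x) x 130 (y) x 16 mm high, walls and floor 4 mm, fixed. Origin: centre of its underside. The spare cap stands near x = -50 mm; the other end (centre x = +48 mm, y = 0) is free.
- camera: Eyepiece camera, 116 mm long, 190 g, upright in its dock. Origin: on its axis at the front face of its 53 mm wide, 5 mm thick shoulder; z: to the rear. In front a polished, slippery spigot 30.8 mm thick to z -54 mm, its nose tapered over 10 mm. It slides down the tube by its weight. On the ledge its origin is 5.5 mm outside the tube's mouth; in the notches the shoulder is flush with it.
- camera_grip (a point): Centre of the camera's grey housing, on its axis at z = 36 mm; axes as the camera's. The housing is 56 (x) x 42 (y) mm, z 5 to 62 mm; grip it across its two flat sides, 42 mm apart along y.
- camera_lug (a point): Tip, front edge, of one of the camera's two brass lugs, which stand out from the spigot along its +x and -x: 25.5 mm from the axis, 7 mm wide, from z = -13 to z = -18 mm. Both are alike: a half turn makes no difference. A red dot on the edge of the shoulder marks each.
- dock: Round dark charging dock, 110 mm diameter, 44 mm tall, fixed. Origin: centre of its underside. The spigot stands loosely, 34 mm deep, in its 34 mm wide hole: the camera's origin is 64 mm and its top 126 mm above the bench. Lift the camera straight up 40 mm to free it.
- beaker: Empty glass beaker, 64 mm diameter, 85 mm tall; origin: underside centre. Bystander.
- petri_dish: Closed Petri dish, 92 mm diameter, 16 mm tall; origin: underside centre. Bystander.
- slide_box: Blue slide box, 140 x 85 x 37 mm; origin: underside centre. Bystander.
There are look-alikes about, which are no part of the job. Leave any pink look-alike of the camera alone.

How it is judged:
By the outcome, as a careful person would: the job done as asked, in the order asked, and still so for the second after the job is handed in, with the robot touching nothing.
It also fails if it takes over 72 s, if anything falls off the work surface, if the arm or the gripper's body presses on something with over 40 N, if the wrist force passes 120 N, or if a joint passes its speed limit or range.

### The arm

A 6-joint arm with a two-finger parallel gripper is mounted at the origin on the work surface. World frame = base frame: x ahead of the robot, y to its left, z up, the work surface at z = 0. Lengths are in mm, angles in rad, forces in N, time in s.
With the tool pointing down it reaches from about 375 to 975 mm from the base axis. Payload 3.8 kg.
Tool frame: the origin (TCP) lies at the very end of the fingers, on their centre line; the grasp point (between the pads) lies 19 mm behind it (arm.hold_point_z is the distance from the TCP to the grasp point, in mm); z points along the fingers, y is the direction in which the jaws open and shut (so a half turn about z gives the same grasp; the last joint's range is limited). The gripper opens to 88 mm and grips with 3 to 60 N. Pads are 18 mm wide; open, the fingers measure 123 mm over their backs; the gripper's body (75 mm by 187 mm) begins 45 mm behind the grasp point.
Start: joints at [1.292, 0.264, 1.604, -0, 1.274, -0.037], TCP at [161.627, 655.358, 217.206] pointing down, gripper open.
Joint ranges: [-2.63, 2.63], [-0.94, 2.18], [0.31, 2.57], [-1.31, 4.45], [0, 2.66], [-2.55, 2.55]. Speed limits (rad/s): [2.57, 2.57, 3.14, 3.14, 3.14, 3.14].

### API

Orientations are given as [roll, pitch, yaw] about the fixed x, y, z axes, in that order (R = Rz(yaw) Ry(pitch) Rx(roll)).
In Python, from rig import arm, viewer gives the robot as it stands. The module is installed in compiled form; this text tells all that it offers.
- The arm moves only by the tool servo_tool, never from a script. Its argument "increments" is a list of rows, each an object of numbers: "x", "y", "z": the shift along the tool's x, y, z in cm; "wx", "wy", "wz": the turn, a rotation vector about the tool's x, y, z in units of 5 degrees (1.0 is 5 degrees). In form: [{"x": .., "y": .., "z": .., "wx": .., "wy": .., "wz": ..}, ...]. A call has 1 to 12 rows; each row is the pose to reach, as a shift and turn from the pose commanded when the call began, along the tool's axes at that moment; what a row does not reach only later rows make up. A row lasts 1/8 s, in which the tool goes at most 62.5 mm and 10.7 degrees, less where a joint would pass 70% of its speed; a pose out of reach is approached as far as the arm can. A call with a gripper value outside its range is refused whole. "grip" is the gripper's target within -1 to 1 (fully open at 1, half-way at 0, shut at -1), set as the call begins (left out, the last holds). The fingers move at their own pace and stop on an object; the grip force is fixed at half the most. Time passes only in rows, so rows that repeat a pose let the fingers close. It gives the time, the measured TCP pose, the force and the opening at its end, in the units of the state.
- arm.read_state(): the state, without advancing time (a new reading comes with each control period).
- viewer.capture(name): name is "scene" or "top"; returns the picture (480x640x3 uint8, red, green, blue); there is no depth.
- viewer.camera_info(name): a dict with "intrinsics" (3x3 intrinsics, pixels), "D" ([k1, k2, p1, p2, k3] as OpenCV has them; the pictures are not rectified), "R" (3x3) and "t" (3): a world point X has camera coordinates R X + t. Camera axes: x right, y down, z forward; pixel columns grow to the right and rows downward; lengths in mm; the calibration is good to about 2 mm. A picture is of the moment at which its call begins. camera_info takes no time and is no camera call.
- arm.hand_in(): hands the job in, once; it reports no verdict.
The state is a dict: "time_s": time; "qpos": joint angles; "qvel": joint speeds; "joint_torque": joint torques, N m; "tcp_pos": TCP position; "tcp_rot": TCP orientation; "ft_force": force on the tool from outside, world axes, zero at the start; "torque": the same for the moment, N m; "grip_width": finger opening in mm.
Only numpy, scipy, OpenCV 4.12 (cv2) and the standard library are available. Lean on these libraries where they do the work, as an engineer would, in place of code of your own. Each camera call takes 0.05 s, during which the arm holds its last target.

## Working session

There is one attempt and no reset: what is moved stays moved. The work goes in short steps, Python scripts to look and compute and a tool call to move; the robot and the scene stay as the last step left them, time stands still between calls to the robot, and variables do not carry over. Pictures are saved under pics/ and viewed, and the job is handed in when it is done.

Besides the shell and the picture viewer there is one more tool, called after "Request:" as name([rows], argument=value, ...), one row to a line, values as JSON. servo_tool: Moves the arm, as the interface text tells. Its arguments: {"type":"object","properties":{"increments":{"type":"array","items":{"type":"object","properties":{"x":{"type":"number"},"y":{"type":"number"},"z":{"type":"number"},"wx":{"type":"number"},"wy":{"type":"number"},"wz":{"type":"number"}}}},"grip":{"type":"number"}},"required":["increments"]}

```bash
mkdir -p pics; python3 - <<'E'
from rig import arm, viewer
import cv2
for n in ("scene","top"):
    im=viewer.capture(n); cv2.imwrite(f"pics/{n}0.png",im[:,:,::-1])
    i=viewer.camera_info(n); print(n,i)
s=arm.read_state(); print(s, arm.hold_point_z)
E
```

```text
scene {'intrinsics': array([[601.36139281,   0.        , 324.28453404],
       [  0.        , 601.36139281, 242.35851798],
       [  0.        ,   0.        ,   1.        ]]), 'D': array([0.06765421, 0.        , 0.        , 0.        , 0.        ]), 'R': array([[-0.78193412,  0.62332267,  0.00692024],
       [ 0.38119476,  0.48691898, -0.7858756 ],
       [-0.49322367, -0.61186499, -0.6183459 ]]), 't': array([ 408.62185558, -122.10214644, 1726.1976934 ])}
top {'intrinsics': array([[455.01526194,   0.        , 318.38876415],
       [  0.        , 455.01526194, 236.49356244],
       [  0.        ,   0.        ,   1.        ]]), 'D': array([-0.05920265,  0.        ,  0.        ,  0.        ,  0.        ]), 'R': array([[-0.01764877, -0.99984064,  0.0026847 ],
       [-0.98111549,  0.01680084, -0.19269178],
       [ 0.19261597, -0.00603478, -0.98125566]]), 't': array([  61.13732209,  586.66972304, 1074.74786833])}
{'time_s': 0.1, 'qpos': array([ 1.29207614e+00,  2.64684557e-01,  1.60522433e+00,  1.90625135e-06,
        1.27367084e+00, -3.69205053e-02]), 'qvel': array([ 0.00110692, -0.00161887, -0.00277318,  0.00037424,  0.00050765,
       -0.00125138]), 'joint_torque': array([ 7.44474473e-04, -5.03620112e+01, -3.58070111e+01,  7.30178040e-02,
        2.33894965e-02, -8.22493757e-05]), 'tcp_pos': array([161.4590996 , 654.71509038, 216.01506381]), 'tcp_rot': array([-3.13960700e+00, -7.51675566e-05,  2.89979234e+00]), 'ft_force': array([-0.75883482,  0.18196785,  0.49071259]), 'torque': array([-0.04109323, -0.00594667,  0.03837245]), 'grip_width': 88.56821358783539} 18.700000000000003
```

View pics/scene0.png

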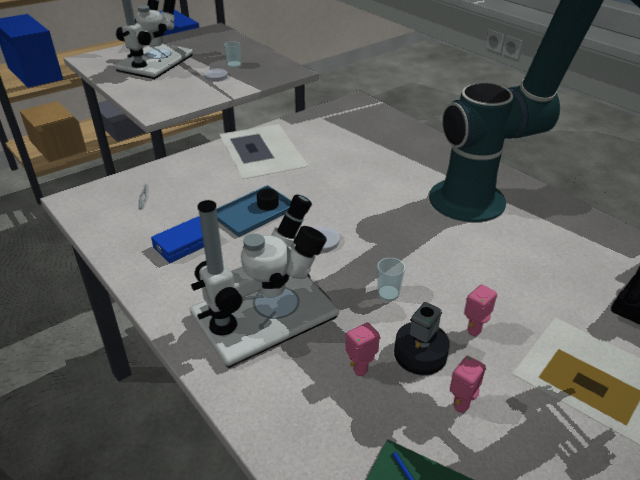

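View pics/top0.png

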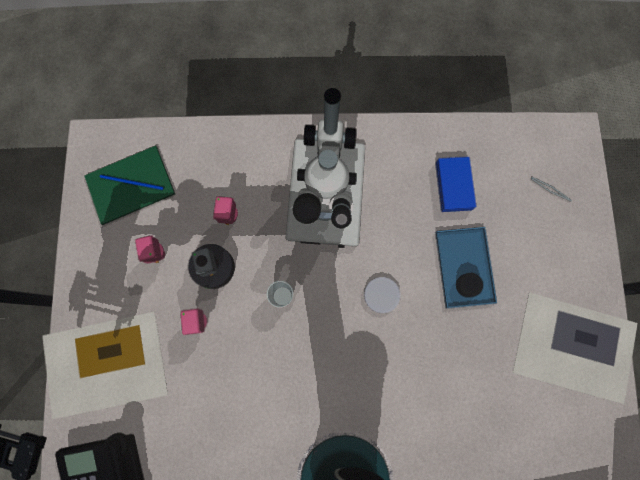

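The scene view shows the capped bare tube at (310,238), the grey camera in the dock at (425,325), the tray with the spare cap at (267,198), and pink look-alikes at (362,350), (480,310) and (467,384). In the top view the tube cap is at (307,207), the dock at (211,265), the tray at (466,266) and the spare cap at (469,284).

```bash
cat > h.py <<'E'
import numpy as np, cv2
from rig import arm, viewer
def info(n):
    i=viewer.camera_info(n); return i["intrinsics"],np.array(i["D"]),np.array(i["R"]),np.array(i["t"])
def proj(n,X):
    K,D,R,t=info(n); X=np.atleast_2d(np.asarray(X,float))
    return cv2.projectPoints(X,cv2.Rodrigues(R)[0],t,K,D)[0][:,0]
def ray(n,p):
    K,D,R,t=info(n); u=cv2.undistortPoints(np.array([[p]],float),K,D)[0,0]
    d=R.T@np.array([u[0],u[1],1]); return -R.T@t,d/np.linalg.norm(d)
def onz(n,p,z):
    o,d=ray(n,p); return o+d*(z-o[2])/d[2]
def tri(a,b):
    (o1,d1),(o2,d2)=ray("scene",a),ray("top",b)
    s=np.linalg.lstsq(np.c_[d1,-d2],o2-o1,rcond=None)[0]
    p,q=o1+d1*s[0],o2+d2*s[1]; return (p+q)/2,np.linalg.norm(p-q)
def crop(n,x,y,w,h,k,f,im=None):
    if im is None: im=viewer.capture(n)
    c=cv2.resize(im[y:y+h,x:x+w],None,fx=k,fy=k,interpolation=cv2.INTER_CUBIC)
    cv2.imwrite(f,c[:,:,::-1])
E
python3 - <<'E'
from h import *
S=cv2.imread("pics/scene0.png")[:,:,::-1];T=cv2.imread("pics/top0.png")[:,:,::-1]
crop("s",180,185,170,180,4,"pics/a1.png".replace("a1","s_mic"),S) if 0 else None
crop("s",185,190,160,150,4,"pics/s_mic.png",S)
crop("t",270,80,120,180,3,"pics/t_mic.png",T)
a=cv2.resize(S[290:380,380:470],None,fx=6,fy=6,interpolation=2)[:,:,::-1]
cv2.imwrite("pics/s_cam.png",a)
cv2.imwrite("pics/t_cam.png",cv2.resize(T[230:300,175:245],None,fx=8,fy=8,interpolation=2)[:,:,::-1])
E
```

```text
(no output)
```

View pics/s_mic.png

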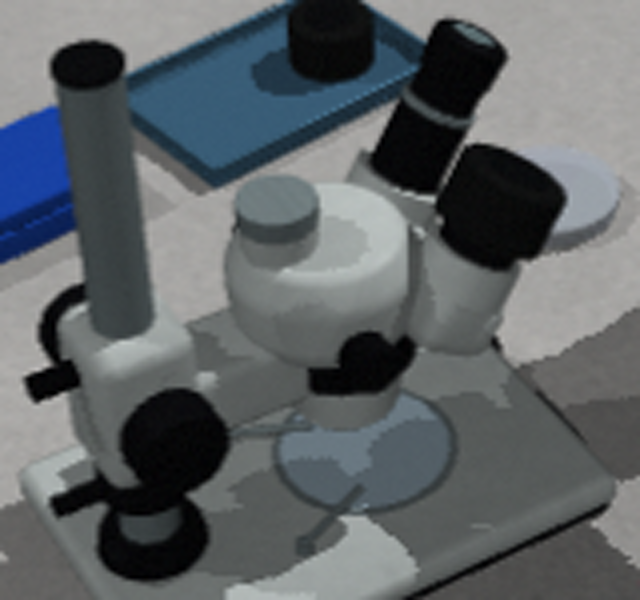

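View pics/t_mic.png

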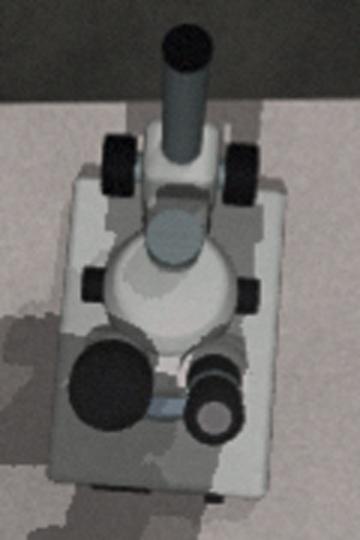

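View pics/s_cam.png

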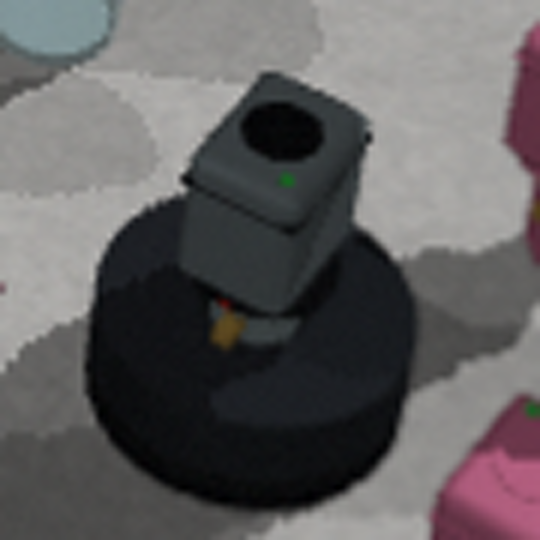

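View pics/t_cam.png

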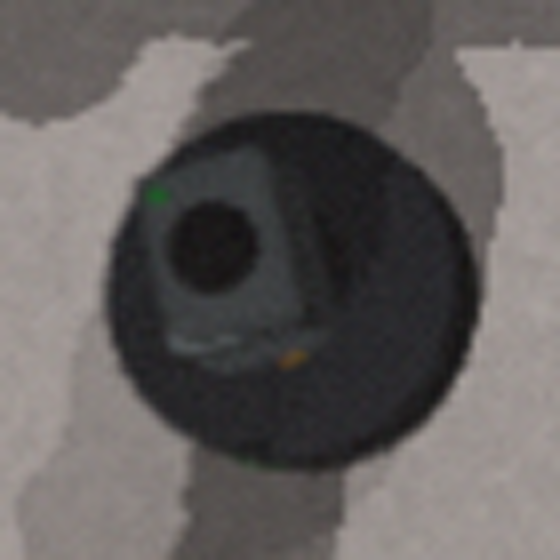

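```bash
python3 - <<'E'
from h import *
S=cv2.imread("pics/scene0.png");T=cv2.imread("pics/top0.png")
def g(im,x,y,w,h,k): 
    c=cv2.resize(im[y:y+h,x:x+w],None,fx=k,fy=k,interpolation=cv2.INTER_CUBIC)
    return (255*(np.clip(c/255.,0,1)**0.45)).astype(np.uint8)
cv2.imwrite("pics/e1.png",np.hstack([g(S,285,218,50,50,8),g(T,285,185,50,50,8)]))
cv2.imwrite("pics/e2.png",np.hstack([g(S,400,295,50,75,8),g(T,185,240,50,75,8)]))
E
```

```text
(no output)
```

View pics/e1.png

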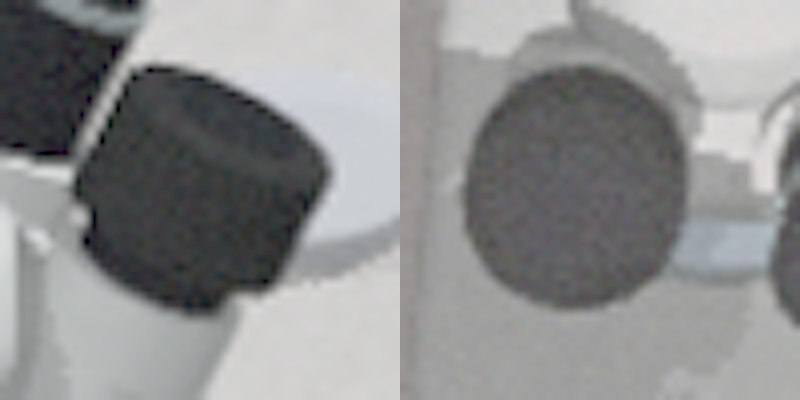

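View pics/e2.png

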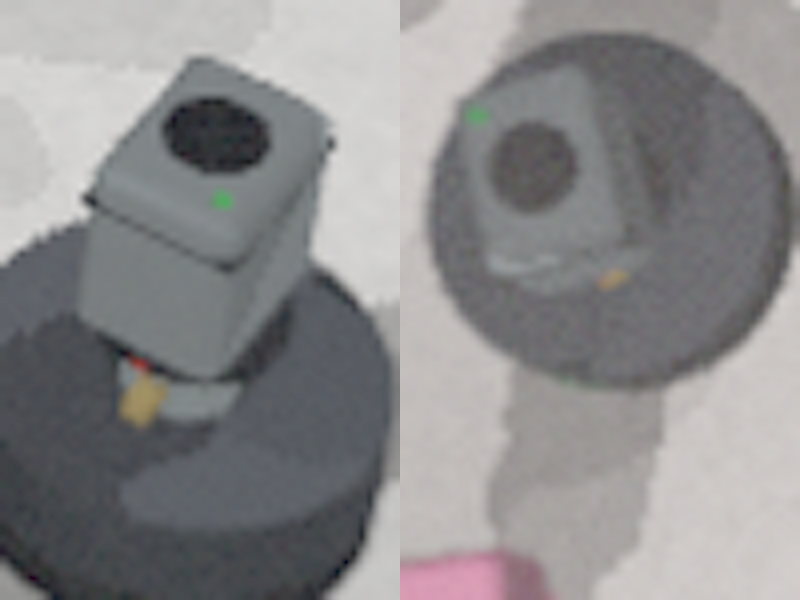

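The left panel shows the capped tube and the right panel its top view. The grey camera's rear circle is at scene (427,312) and top (202,261); the brass lug is at scene (417,344) and top (211,274). Candidates for the camera: grey at scene (425,325), and pink at (362,350), (480,310) and (467,384); I choose grey. Candidates for the cap: the one on the tube (310,238) and the spare in the tray (267,198); I choose the one on the tube.

```bash
python3 - <<'E'
from h import *
P=lambda x,y,ox,oy,k:((x+.5)/k-.5+ox,(y+.5)/k-.5+oy)
def p(n,a): print(n,a[0].round(1),round(a[1],1))
p("camtop",tri(P(217,134,400,295,8),P(133,167,185,240,8)))
p("led",tri(P(223,201,400,295,8),P(77,115,185,240,8)))
p("lug",tri(P(141,397,400,295,8),P(214,280,185,240,8)))
p("captop",tri(P(230,128,285,218,8),P(177,187,285,185,8)))
p("fixed ep",tri(P(477,40,185,190,4),P(214,415,270,80,3)))
p("port",tri(P(278,203,185,190,4),P(174,238,270,80,3)))
p("pillar",tri(P(88,65,185,190,4),P(187,49,270,80,3)))
T=cv2.imread("pics/top0.png");hsv=cv2.cvtColor(T,cv2.COLOR_BGR2HSV);S=cv2.imread("pics/scene0.png")
# dock in top
print("camtop z126",onz("top",P(133,167,185,240,8),126),onz("scene",P(217,134,400,295,8),126))
# base corners (top face z=30) from t_mic
for c in [(78,178),(285,185),(266,495),(50,482)]: print("base",onz("top",P(*c,270,80,3),30).round(1))
# tray
m=cv2.inRange(hsv,(90,70,40),(110,255,140)); m[:, :420]=0; m[:225]=0; m[310:]=0; m[:,505:]=0
c=max(cv2.findContours(m,0,1)[0],key=cv2.contourArea); r=cv2.minAreaRect(c); print(r); b=cv2.boxPoints(r)
q=np.array([onz("top",x,16) for x in b]); print(q.round(1),q.mean(0))
E
```

```text
camtop [522.5 323.9 125.2] 0.5
led [538.  340.8 125.1] 0.5
lug [509.7 316.7  14.3] 23.2
captop [618.   77.6 216.1] 4.4
fixed ep [587.    5.7 249. ] 3.4
port [728.5  28.6 220.9] 0.5
pillar [816.8  20.5 338.3] 0.1
camtop z126 [522.22418131 323.8202569  126.        ] [523.36772913 324.24567808 126.        ]
base [858.9 106.7  30. ]
base [849.4 -77.2  30. ]
base [570.  -50.3  30. ]
base [584.4 132.5  30. ]
((465.91888427734375, 266.78704833984375), (78.87394714355469, 50.52168655395508), 82.14668273925781)
[[ 604.6 -253.7   16. ]
 [ 620.8 -387.3   16. ]
 [ 417.6 -397.6   16. ]
 [ 403.4 -268.    16. ]] [ 511.59519288 -326.62443955   16.        ]
```

```bash
python3 - <<'E'
from h import *
P=lambda x,y,ox,oy,k:((x+.5)/k-.5+ox,(y+.5)/k-.5+oy)
for z in (112,118):
  q=[onz("scene",P(*c,400,295,8),z) for c in [(90,198),(230,268),(332,143)]]
  for a,b in ((q[0],q[1]),(q[1],q[2])): d=(b-a)[:2]; print(z,np.linalg.norm(d),np.degrees(np.arctan2(d[1],d[0])))
q=[onz("top",P(*c,185,240,8),122) for c in [(180,68),(222,235),(62,108),(92,250)]]
for a,b in ((q[0],q[1]),(q[2],q[3])): d=(b-a)[:2]; print(np.linalg.norm(d),np.degrees(np.arctan2(d[1],d[0])))
for z in (46,51): 
  for n,c,o in (("scene",(141,397),(400,295)),("top",(214,280),(185,240))):
    q=onz(n,P(*c,*o,8),z); d=q[:2]-[522.7,324]; print(n,z,q.round(1),np.linalg.norm(d),np.degrees(np.arctan2(d[1],d[0])))
# dock circle at z=44
T=cv2.imread("pics/top0.png"); g=cv2.cvtColor(T,cv2.COLOR_BGR2GRAY)
m=(g<62).astype(np.uint8); m[:225]=0;m[300:]=0;m[:,:180]=0;m[:,245:]=0
c=max(cv2.findContours(cv2.morphologyEx(m,3,np.ones((3,3))),0,1)[0],key=cv2.contourArea); print(cv2.fitEllipse(c))
# spare cap, beaker
print("spare",onz("top",(469,284),40)); print("camera pos", *[(-info(n)[2].T@info(n)[3]).round() for n in("scene","top")])
E
```

```text
112 39.05768971104026 104.77852292773437
112 53.348221618409035 -164.62533376623378
118 38.78411338432857 104.77852292773434
118 52.97454845404765 -164.62533376623367
51.10896372334647 -164.54730113382323
43.00433545085226 -166.31200865289262
scene 46 [541.7 327.3  46. ] 19.257517987457604 9.867757243819717
top 46 [498.2 317.9  46. ] 25.246811718901743 -166.08654309975458
scene 51 [545.3 330.2  51. ] 23.46677617016015 15.300238179602529
top 51 [497.6 316.8  51. ] 26.100694224296113 -163.9169317493962
((211.19288635253906, 266.0039367675781), (43.94816207885742, 45.159671783447266), 110.2483139038086)
spare [ 463.79905123 -322.67781539   40.        ]
camera pos [1217.  861.  969.] [ 370.   58. 1167.]
```

```bash
cat >> h.py <<'E'
from scipy.spatial.transform import Rotation as Ro
YAW=np.radians(-5.4)
c,s=np.cos(YAW),np.sin(YAW); l=np.radians(32)
A=np.array([-np.sin(l)*c,-np.sin(l)*s,np.cos(l)])
E_=np.array([np.cos(l)*c,np.cos(l)*s,np.sin(l)])
O=np.array([716.3,29.3,0])
def M(p): return O+np.array([c*p[0]-s*p[1],s*p[0]+c*p[1],p[2]])
def Rt(y,z):
    z=np.array(z,float)/np.linalg.norm(z); y=np.array(y,float); y-=z*(y@z); y/=np.linalg.norm(y)
    return Ro.from_matrix(np.c_[np.cross(y,z),y,z])
def down(az): a=np.radians(az); return Rt([np.cos(a),np.sin(a),0],[0,0,-1])
def cur():
    s=arm.read_state(); return np.array(s["tcp_pos"]),Ro.from_euler("xyz",s["tcp_rot"])
def inc(p,R,p0=None,R0=None):
    if p0 is None: p0,R0=cur()
    d=R0.inv().apply(np.asarray(p)-p0)/10; w=np.degrees((R0.inv()*R).as_rotvec())/5
    print("inc xyz cm",d.round(2),"w 5deg",w.round(2))
def st():
    s=arm.read_state(); print(round(s["time_s"],2),"q",s["qpos"].round(2),"p",np.round(s["tcp_pos"],1),"r",np.round(s["tcp_rot"],3),"F",np.round(s["ft_force"],1),"g",round(s["grip_width"],1))
E
python3 - <<'E'
from h import *
ct=M([-103.5,37.5,215.5]); print("captop",ct,"axis",A)
R=Rt(E_,-A); print(R.as_euler("xyz"))
st()
for h in (75,-17): print(ct+A*h); inc(ct+A*h,R)
E
```

```text
captop [616.78839841  76.3737841  215.5       ] axis [-0.52756746  0.04986981  0.8480481 ]
[2.58308729e+00 2.22044605e-16 1.47654855e+00]
0.1 q [ 1.29  0.26  1.61  0.    1.27 -0.04] p [161.5 654.7 216. ] r [-3.14 -0.    2.9 ] F [-0.8  0.2  0.5] g 88.6
[577.22083863  80.11401971 279.10360721]
inc xyz cm [-54.13 -45.85  -6.22] w 5deg [-5.29 -4.53 15.86]
[625.7570453   75.52599736 201.08318237]
inc xyz cm [-58.95 -45.11   1.58] w 5deg [-5.29 -4.53 15.86]
```

Request:
servo_tool([
  {"x":-4.5,"y":-3.8,"z":-1.5,"wx":-0.4,"wy":-0.4,"wz":1.3},
  {"x":-9,"y":-7.6,"z":-3,"wx":-0.9,"wy":-0.75,"wz":2.6},
  {"x":-13.5,"y":-11.5,"z":-5,"wx":-1.3,"wy":-1.1,"wz":4},
  {"x":-18,"y":-15.3,"z":-6,"wx":-1.75,"wy":-1.5,"wz":5.3},
  {"x":-22.6,"y":-19.1,"z":-6.2,"wx":-2.2,"wy":-1.9,"wz":6.6},
  {"x":-27,"y":-22.9,"z":-6.2,"wx":-2.6,"wy":-2.26,"wz":7.9},
  {"x":-31.5,"y":-26.7,"z":-6.2,"wx":-3.1,"wy":-2.6,"wz":9.25},
  {"x":-36,"y":-30.5,"z":-6.2,"wx":-3.5,"wy":-3,"wz":10.6},
  {"x":-40.6,"y":-34.4,"z":-6.2,"wx":-4,"wy":-3.4,"wz":11.9},
  {"x":-45,"y":-38.2,"z":-6.2,"wx":-4.4,"wy":-3.8,"wz":13.2},
  {"x":-49.6,"y":-42,"z":-6.2,"wx":-4.85,"wy":-4.15,"wz":14.5},
  {"x":-54.1,"y":-45.85,"z":-6.2,"wx":-5.29,"wy":-4.53,"wz":15.86},
], grip=1)

```text
time_s: 1.6
tcp_pos: [577.6, 78.7, 278.9]
tcp_rot: [2.582, -0.003, 1.472]
ft_force: [0.8, 0.5, -0.4]
grip_width: 88.3
```

```bash
python3 - <<'E'
from h import *
st(); ct=M([-103.5,37.5,215.5]);R=Rt(E_,-A)
for h in (75,-17): inc(ct+A*h,R)
crop("scene",200,120,200,170,4,"pics/s1.png")
crop("top",250,130,120,130,5,"pics/t1.png")
E
```

```text
1.6 q [ 0.18 -0.29  2.14 -0.21  0.76  0.4 ] p [577.6  78.7 278.9] r [ 2.582 -0.003  1.472] F [ 0.8  0.5 -0.4] g 88.3
inc xyz cm [ 0.14 -0.03 -0.04] w 5deg [ 0.02 -0.   -0.06]
inc xyz cm [ 0.13 -0.04  9.16] w 5deg [ 0.02 -0.   -0.06]
```

View pics/s1.png

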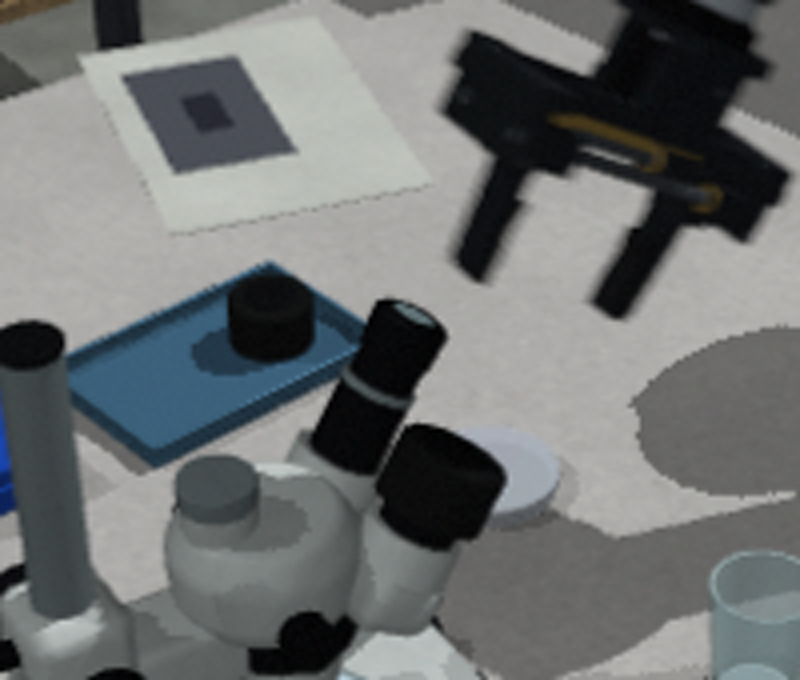

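View pics/t1.png

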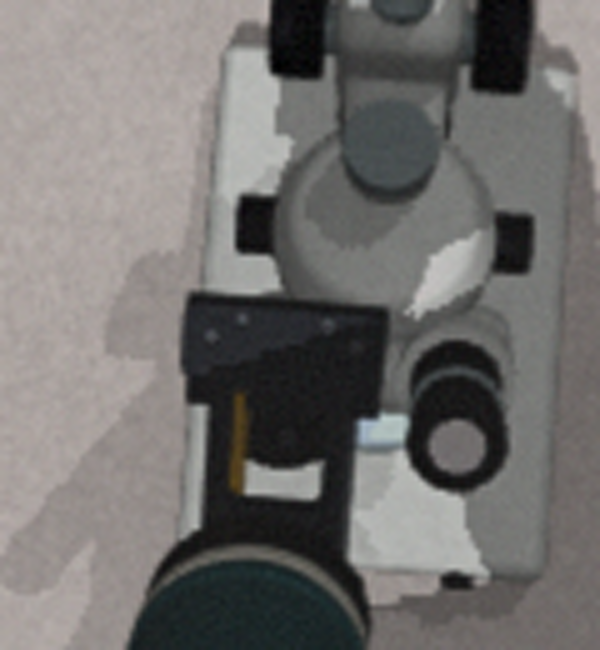

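```bash
python3 - <<'E'
from h import *
p,R=cur(); ct=M([-103.5,37.5,215.5])
k=lambda q:((q-[200,120])*4).round(0).tolist()
print(k(proj("scene",[p,ct,ct-A*36, p+R.apply([0,53,0]),p-R.apply([0,53,0])])))
for n,P in (("scene",[ct,ct+A*75]),("top",[ct,ct-36*A])): print(n,proj(n,P))
E
```

```text
[[510.0, 326.0], [450.0, 452.0], [419.0, 511.0], [434.0, 306.0], [581.0, 345.0]]
scene [[312.38790232 233.08398687]
 [328.79236082 201.72573074]]
top [[306.55721125 209.28521433]
 [307.56727704 204.46203743]]
```

```bash
python3 - <<'E'
from h import *
st(); crop("scene",200,120,200,170,4,"pics/s2.png"); st()
E
```

```text
1.7 q [ 0.18 -0.29  2.14 -0.21  0.76  0.4 ] p [577.9  76.6 278. ] r [ 2.584e+00 -1.000e-03  1.470e+00] F [-0.2  1.  -0.9] g 88.3
1.75 q [ 0.18 -0.29  2.14 -0.21  0.76  0.39] p [577.   78.3 277.9] r [ 2.585e+00 -1.000e-03  1.473e+00] F [-0.4  0.  -0.8] g 88.0
```

View pics/s2.png

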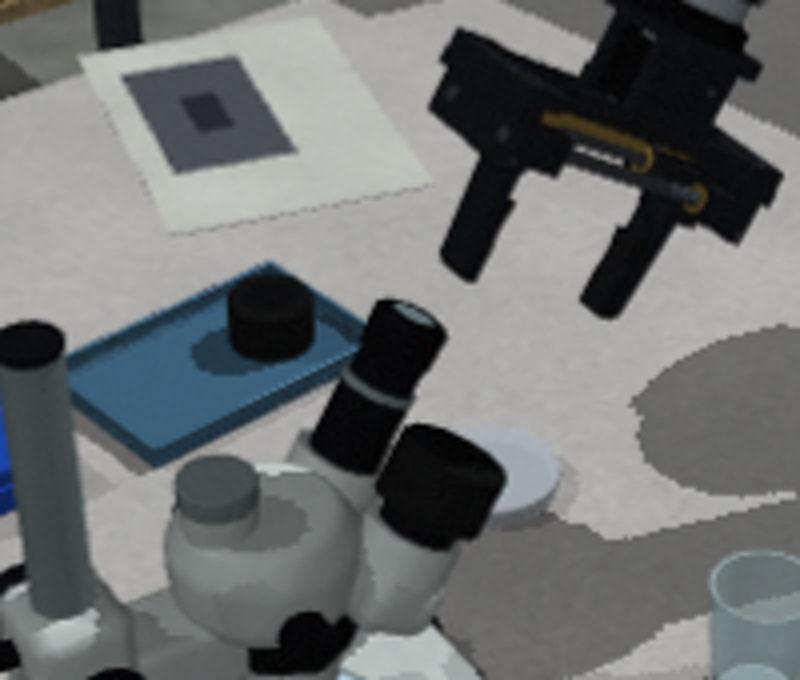

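```bash
python3 - <<'E'
from h import *
crop("scene",200,120,200,170,4,"pics/s3.png"); st()
crop("top",250,130,120,130,5,"pics/t3.png");st()
p,R=cur()
for n,o,k in (("scene",[200,120],4),("top",[250,130],5)):
  for z in (0,-20,-64): print(n,z,((proj(n,[p+R.apply([0,y,z]) for y in (-53,0,53)])-o)*k).round().tolist())
E
```

```text
1.8 q [ 0.18 -0.29  2.14 -0.21  0.76  0.39] p [576.7  79.6 278.2] r [ 2.585e+00 -2.000e-03  1.475e+00] F [0.4 0.5 0.2] g 88.3
1.85 q [ 0.19 -0.29  2.14 -0.21  0.76  0.39] p [576.5  80.6 278.5] r [ 2.584e+00 -2.000e-03  1.476e+00] F [-0.6  0.3  0.1] g 88.1
scene 0 [[588.0, 346.0], [517.0, 328.0], [441.0, 308.0]]
scene -20 [[606.0, 313.0], [535.0, 294.0], [459.0, 273.0]]
scene -64 [[645.0, 239.0], [575.0, 217.0], [499.0, 194.0]]
top 0 [[263.0, 577.0], [270.0, 454.0], [278.0, 327.0]]
top -20 [[259.0, 595.0], [267.0, 471.0], [274.0, 341.0]]
top -64 [[251.0, 639.0], [259.0, 509.0], [267.0, 374.0]]
```

View pics/s3.png

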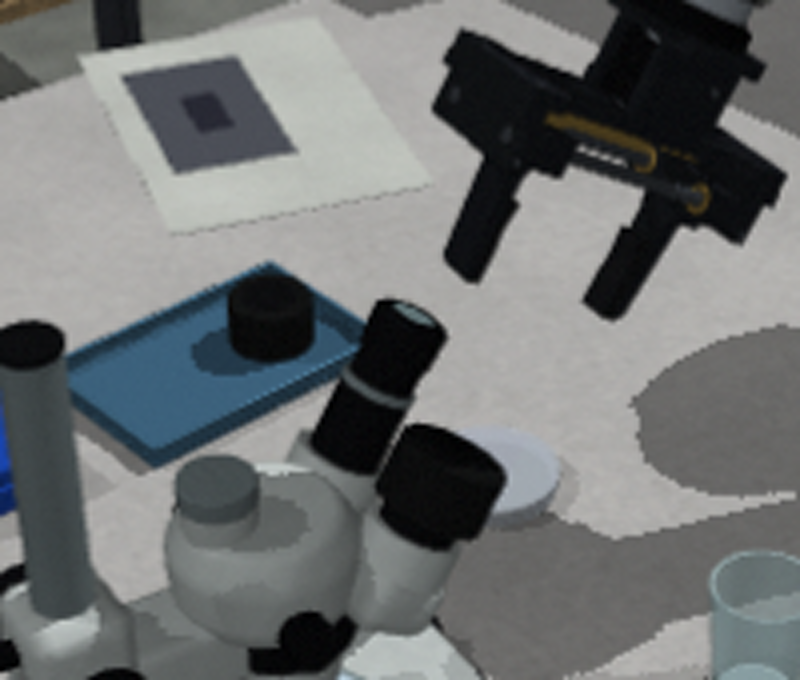

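View pics/t3.png

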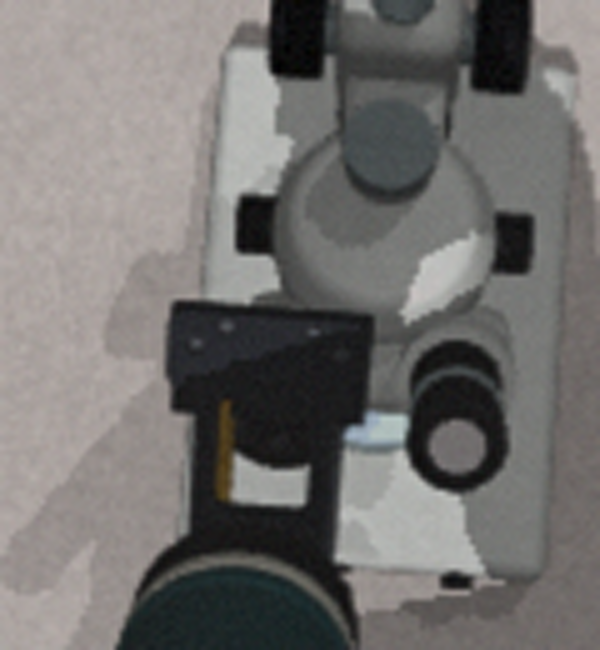

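The fingertips show at (462,275) and (602,312), about 20 mm short of the reported TCP. I'll go slightly deeper than planned and check by picture.

Request:
servo_tool([
  {"z":2},
  {"z":4.5},
  {"z":7},
  {"z":9},
  {"z":10},
  {"z":10.4},
  {"z":10.4},
  {"z":10.4},
])

```text
invalid input
```

```bash
python3 - <<'E'
from h import *
st()
crop("scene",240,170,130,110,6,"pics/s4.png")
p,R=cur(); ct=M([-103.5,37.5,215.5]); d=p-ct; print("along A,E,x",d@A,d@E_,R.inv().apply(d))
E
```

```text
1.85 q [ 0.19 -0.29  2.14 -0.21  0.76  0.39] p [576.5  80.6 278.5] r [ 2.584e+00 -2.000e-03  1.476e+00] F [-0.6  0.3  0.1] g 88.1
along A,E,x 75.1587675396889 -0.8337706056897118 [  1.21978164  -0.89196179 -75.1556667 ]
```

View pics/s4.png

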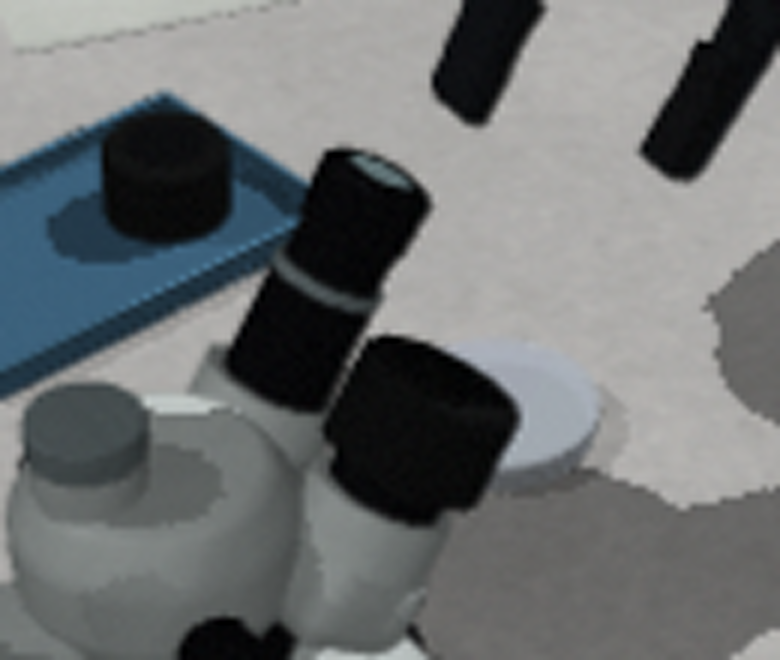

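Request:
servo_tool([
  {"x":0,"y":0,"z":2,"wx":0,"wy":0,"wz":0},
  {"x":0,"y":0,"z":4.5,"wx":0,"wy":0,"wz":0},
  {"x":0,"y":0,"z":7,"wx":0,"wy":0,"wz":0},
  {"x":0,"y":0,"z":9,"wx":0,"wy":0,"wz":0},
  {"x":0,"y":0,"z":10,"wx":0,"wy":0,"wz":0},
  {"x":0,"y":0,"z":10.3,"wx":0,"wy":0,"wz":0},
  {"x":0,"y":0,"z":10.3,"wx":0,"wy":0,"wz":0},
  {"x":0,"y":0,"z":10.3,"wx":0,"wy":0,"wz":0},
], grip=1)

```text
time_s: 2.9
tcp_pos: [631.8, 75.9, 193.0]
tcp_rot: [2.581, -0.002, 1.477]
ft_force: [0.7, -0.0, -0.4]
grip_width: 87.9
```

```bash
python3 - <<'E'
from h import *
st()
crop("scene",240,170,130,110,6,"pics/s5.png")
crop("top",250,130,120,130,5,"pics/t5.png")
p,R=cur(); ct=M([-103.5,37.5,215.5]); d=p-ct; print("along A,E,x",d@A,d@E_,R.inv().apply(d))
E
```

```text
2.9 q [ 0.15 -0.1   2.15 -0.24  0.56  0.42] p [631.8  75.9 193. ] r [ 2.581e+00 -2.000e-03  1.477e+00] F [ 0.7 -0.  -0.4] g 87.9
along A,E,x -27.152046089405964 0.6140319766322152 [ 0.74465956  0.57196144 27.15443733]
```

View pics/s5.png

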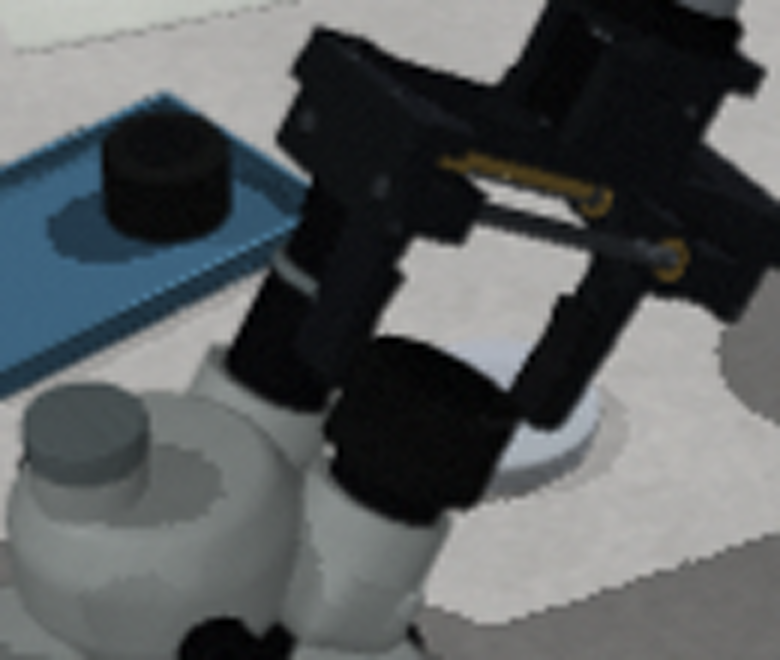

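View pics/t5.png

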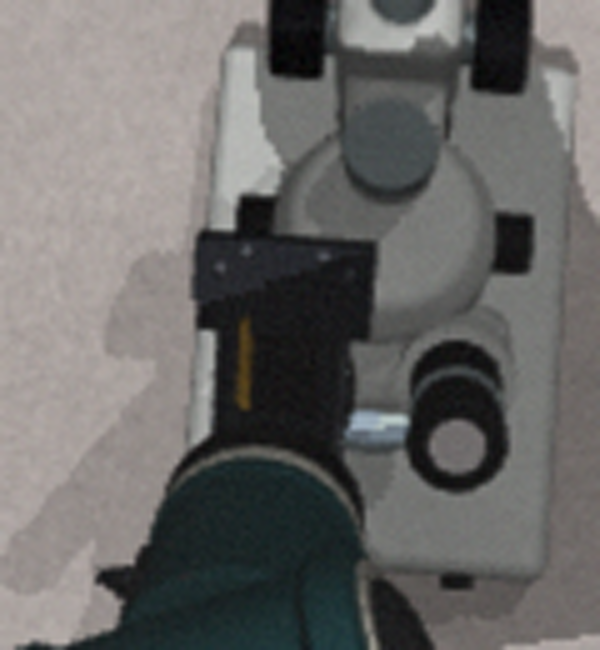

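Request:
servo_tool([
  {"x":0,"y":0,"z":0.6,"wx":0,"wy":0,"wz":0},
  {"x":0,"y":0,"z":1.0,"wx":0,"wy":0,"wz":0},
  {"x":0,"y":0,"z":1.0,"wx":0,"wy":0,"wz":0},
], grip=1)

```text
time_s: 3.38
tcp_pos: [636.5, 75.0, 182.6]
tcp_rot: [2.584, -0.002, 1.476]
ft_force: [0.5, -0.5, 1.2]
grip_width: 88.2
```

Request:
servo_tool([
  {"x":0,"y":0,"z":0,"wx":0,"wy":0,"wz":0},
  {"x":0,"y":0,"z":0,"wx":0,"wy":0,"wz":0},
  {"x":0,"y":0,"z":0,"wx":0,"wy":0,"wz":0},
  {"x":0,"y":0,"z":0,"wx":0,"wy":0,"wz":0},
  {"x":0,"y":0,"z":0,"wx":0,"wy":0,"wz":0},
], grip=-1)

```text
time_s: 4.0
tcp_pos: [636.8, 75.2, 183.5]
tcp_rot: [2.583, -0.002, 1.476]
ft_force: [-1.0, 0.2, 0.0]
grip_width: 59.5
```

```bash
python3 - <<'E'
from h import *
st()
crop("scene",240,170,130,110,6,"pics/s6.png")
p,R=cur(); ct=M([-103.5,37.5,215.5]); d=p-ct; print("along A,E,x",d@A,d@E_,R.inv().apply(d))
E
```

```text
4.0 q [ 0.15 -0.08  2.15 -0.25  0.54  0.42] p [636.8  75.2 183.5] r [ 2.583e+00 -2.000e-03  1.476e+00] F [-1.   0.2  0. ] g 59.5
along A,E,x -37.73983666620433 -0.009012723390398918 [ 6.51852407e-01 -2.32191657e-02  3.77409675e+01]
```

View pics/s6.png

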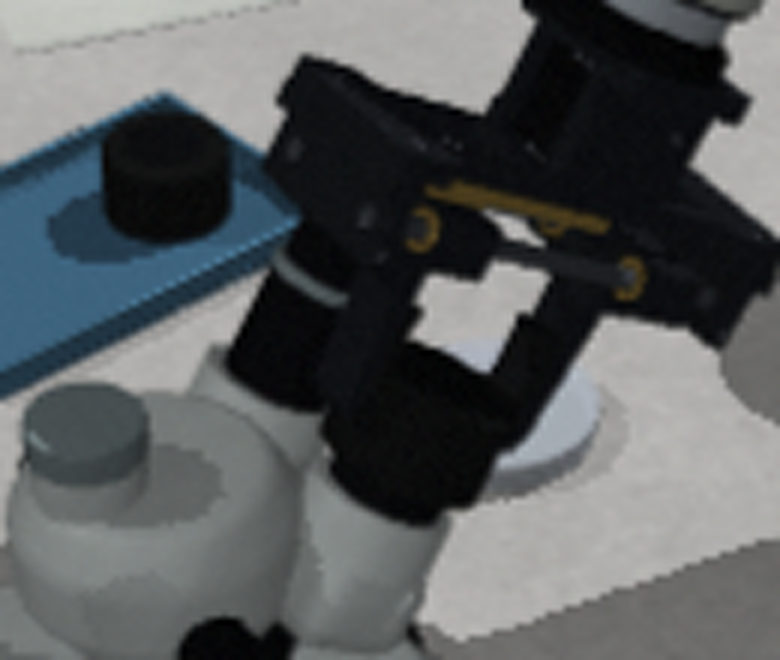

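The fingers are on the cap at (500,440) and the width is 59.5 mm, so the cap is gripped. Pulling off along the axis.

Request:
servo_tool([
  {"x":0,"y":0,"z":-0.5,"wx":0,"wy":0,"wz":0},
  {"x":0,"y":0,"z":-1.5,"wx":0,"wy":0,"wz":0},
  {"x":0,"y":0,"z":-3,"wx":0,"wy":0,"wz":0},
  {"x":0,"y":0,"z":-5,"wx":0,"wy":0,"wz":0},
  {"x":0,"y":0,"z":-7.5,"wx":0,"wy":0,"wz":0},
  {"x":0,"y":0,"z":-9.5,"wx":0,"wy":0,"wz":0},
], grip=-1)

```text
time_s: 4.8
tcp_pos: [586.1, 80.0, 266.2]
tcp_rot: [2.581, -0.003, 1.477]
ft_force: [-0.2, 0.1, 0.9]
grip_width: 59.1
```

```bash
python3 - <<'E'
from h import *
st()
crop("scene",240,120,130,150,5,"pics/s7.png")
# tray drop targets
ty=np.radians(3.5); tc=np.array([511.6,-326.6]); dp=tc+48*np.array([np.cos(ty),np.sin(ty)]); print(dp)
# jaw along tray y: azimuth -86.5 (or 93.5). q1 at drop
print(np.degrees(np.arctan2(dp[1],dp[0])))
for az in (-86.5,93.5,-30): print(az); inc([*dp,150],down(az))
E
```

```text
4.8 q [ 0.18 -0.26  2.14 -0.21  0.73  0.4 ] p [586.1  80.  266.2] r [ 2.581 -0.003  1.477] F [-0.2  0.1  0.9] g 59.1
[ 559.51047032 -323.6696701 ]
-30.04883384998907
-86.5
inc xyz cm [-40.52  -5.38  10.53] w 5deg [ 5.31 -4.6  15.75]
93.5
inc xyz cm [-40.52  -5.38  10.53] w 5deg [  4.8    5.53 -19.2 ]
-30
inc xyz cm [-40.52  -5.38  10.53] w 5deg [ 6.36 -1.43  4.78]
```

View pics/s7.png

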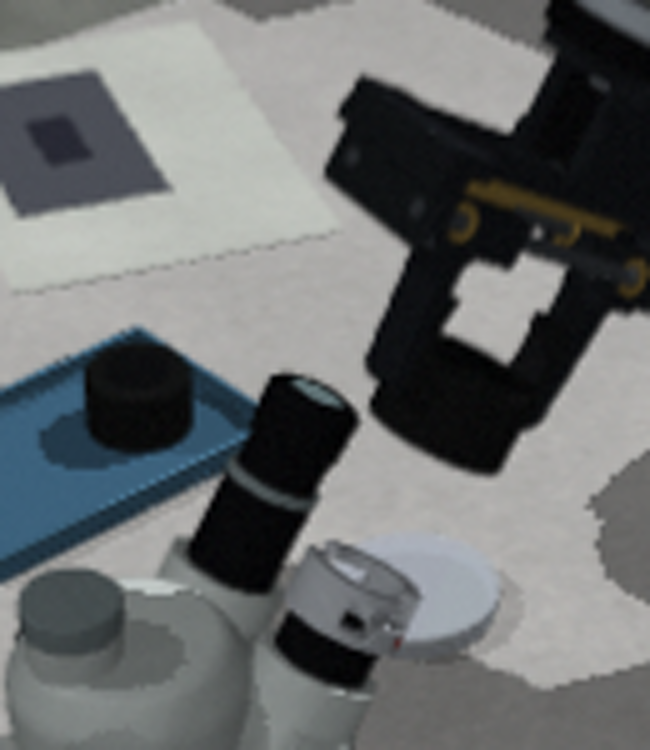

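The cap is off: its rim is at (435,440), and the collar is bare at (345,590) with a red dot at (395,640). Now on to the tray.

```bash
python3 - <<'E'
from h import *
from scipy.spatial.transform import Slerp
p0,R0=cur(); RF=down(-86.5); sl=Slerp([0,1],Ro.concatenate([R0,RF]))
pts=[(p0+A*25,0),(p0+A*60,.05),([545,50,330],.15),([530,5,330],.27),([525,-50,320],.4),([525,-105,300],.5),([530,-160,280],.6),([540,-215,250],.7),([550,-265,210],.82),([558,-300,160],.93),([559.5,-323.7,110],1)]
for p,f in pts: inc(p,sl(f),p0,R0)
E
```

```text
inc xyz cm [ 0.01  0.01 -2.5 ] w 5deg [0. 0. 0.]
inc xyz cm [ 0.02  0.04 -6.  ] w 5deg [ 0.27 -0.23  0.79]
inc xyz cm [-3.38 -0.01 -7.21] w 5deg [ 0.8  -0.69  2.36]
inc xyz cm [-8.  -0.9 -7.8] w 5deg [ 1.43 -1.24  4.25]
inc xyz cm [-13.53  -1.41  -6.96] w 5deg [ 2.12 -1.84  6.3 ]
inc xyz cm [-19.01  -2.03  -5.01] w 5deg [ 2.65 -2.3   7.87]
inc xyz cm [-24.45  -2.24  -2.8 ] w 5deg [ 3.19 -2.76  9.45]
inc xyz cm [-29.84  -2.55   0.53] w 5deg [ 3.72 -3.22 11.02]
inc xyz cm [-34.74  -3.44   4.68] w 5deg [ 4.35 -3.77 12.91]
inc xyz cm [-38.17  -5.16   9.49] w 5deg [ 4.94 -4.28 14.64]
inc xyz cm [-40.53  -7.52  13.91] w 5deg [ 5.31 -4.6  15.75]
```

Request:
servo_tool([
  {"x":0,"y":0,"z":-2.5,"wx":0,"wy":0,"wz":0},
  {"x":0,"y":0,"z":-6,"wx":0.3,"wy":-0.2,"wz":0.8},
  {"x":-3.4,"y":0,"z":-7.2,"wx":0.8,"wy":-0.7,"wz":2.4},
  {"x":-8,"y":-0.9,"z":-7.8,"wx":1.4,"wy":-1.2,"wz":4.2},
  {"x":-13.5,"y":-1.4,"z":-7,"wx":2.1,"wy":-1.8,"wz":6.3},
  {"x":-19,"y":-2,"z":-5,"wx":2.65,"wy":-2.3,"wz":7.9},
  {"x":-24.4,"y":-2.2,"z":-2.8,"wx":3.2,"wy":-2.8,"wz":9.4},
  {"x":-29.8,"y":-2.5,"z":0.5,"wx":3.7,"wy":-3.2,"wz":11},
  {"x":-34.7,"y":-3.4,"z":4.7,"wx":4.35,"wy":-3.8,"wz":12.9},
  {"x":-38.2,"y":-5.2,"z":9.5,"wx":4.9,"wy":-4.3,"wz":14.6},
  {"x":-40.5,"y":-7.5,"z":13.9,"wx":5.31,"wy":-4.6,"wz":15.75},
  {"x":-40.5,"y":-7.5,"z":13.9,"wx":5.31,"wy":-4.6,"wz":15.75},
], grip=-1)

```text
time_s: 6.35
tcp_pos: [554.8, -323.8, 98.2]
tcp_rot: [-3.135, 0.016, 0.058]
ft_force: [-0.1, 0.2, -1.2]
grip_width: 59.1
```

```bash
python3 - <<'E'
from h import *
S=viewer.capture("scene");T=viewer.capture("top");st()
cv2.imwrite("pics/s8f.png",S[:,:,::-1]);cv2.imwrite("pics/t8f.png",T[:,:,::-1])
crop("",190,120,160,130,5,"pics/s8.png",S); crop("",280,160,230,160,3,"pics/t8.png",T)
inc([559.5,-323.7,20],down(-86.5))
k=np.array([559.5,-323.7,40]); print((proj("scene",k)-[190,120])*5,(proj("top",k)-[280,160])*3)
E
```

```text
6.45 q [-0.56  0.3   1.77 -0.    1.07  0.95] p [ 558.4 -323.9  105.2] r [-3.141  0.006  0.061] F [1.  0.3 0.6] g 59.4
inc xyz cm [ 0.17 -0.01  8.52] w 5deg [-0.    0.07 -0.  ]
[[244.10965771 430.24003944]] [[559.32013436 258.60329787]]
```

View pics/s8.png

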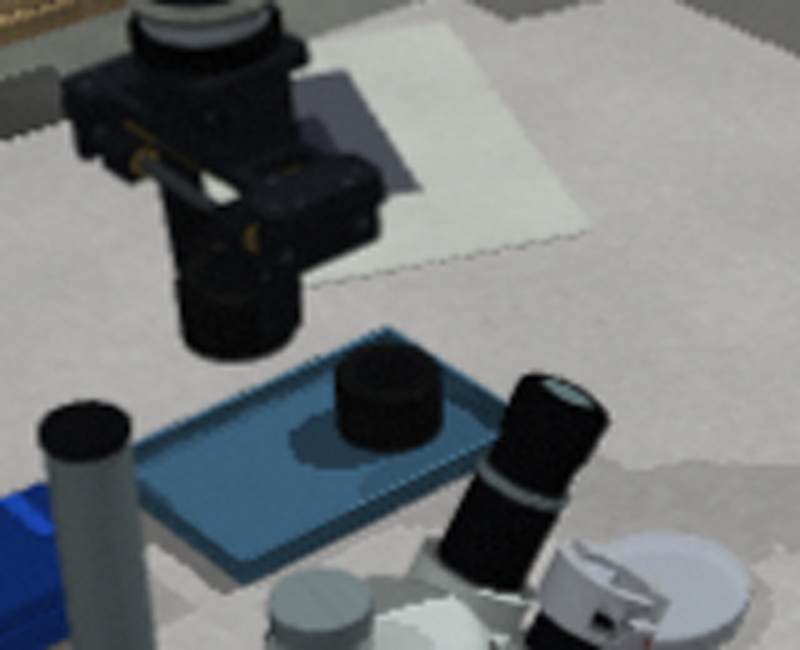

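View pics/t8.png

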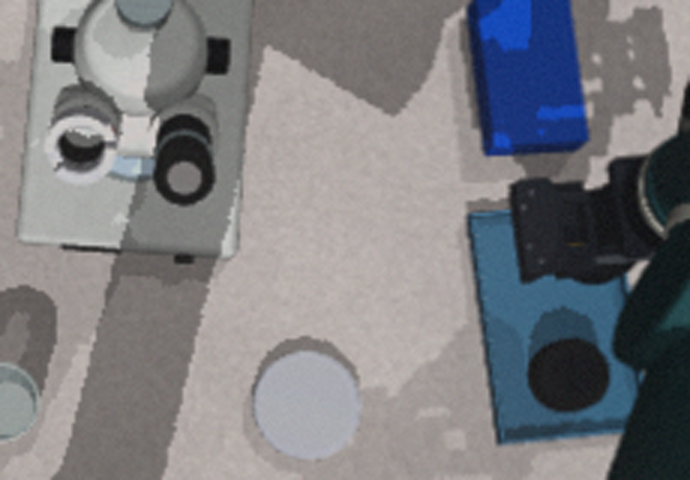

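Request:
servo_tool([
  {"x":0.05,"y":0,"z":2.5,"wx":0,"wy":0.05,"wz":0},
  {"x":0.1,"y":0,"z":5,"wx":0,"wy":0.07,"wz":0},
  {"x":0.15,"y":0,"z":7,"wx":0,"wy":0.07,"wz":0},
  {"x":0.15,"y":0,"z":8.2,"wx":0,"wy":0.07,"wz":0},
  {"x":0.15,"y":0,"z":8.5,"wx":0,"wy":0.07,"wz":0},
  {"x":0.15,"y":0,"z":8.5,"wx":0,"wy":0.07,"wz":0},
], grip=-1)

```text
time_s: 7.2
tcp_pos: [560.0, -324.2, 21.1]
tcp_rot: [3.14, -0.001, 0.061]
ft_force: [-0.3, 1.4, 0.0]
grip_width: 59.3
```

```bash
python3 - <<'E'
from h import *
st(); crop("scene",190,150,130,100,6,"pics/s9.png")
E
```

```text
7.2 q [-0.56  0.39  1.83 -0.    0.92  0.95] p [ 560.  -324.2   21.1] r [ 3.14e+00 -1.00e-03  6.10e-02] F [-0.3  1.4  0. ] g 59.3
```

View pics/s9.png

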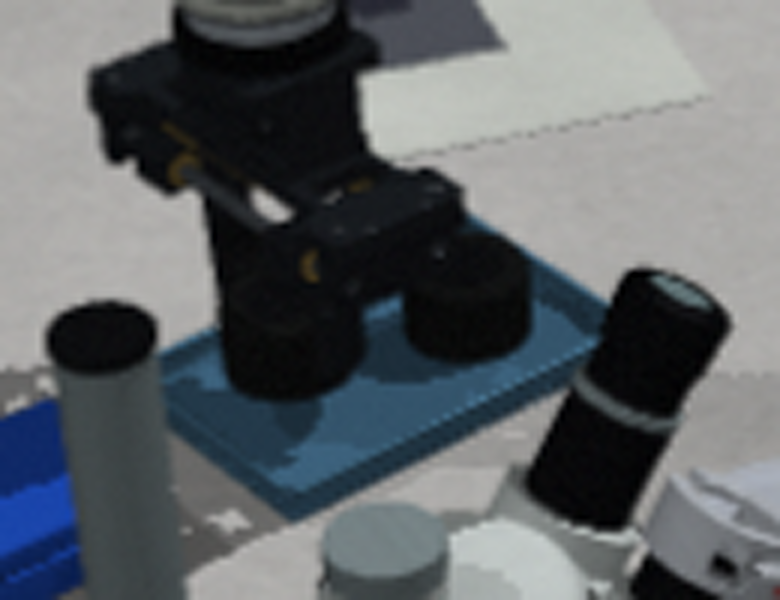

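Request:
servo_tool([
  {"x":0,"y":0,"z":0.6,"wx":0,"wy":0,"wz":0},
  {"x":0,"y":0,"z":1.1,"wx":0,"wy":0,"wz":0},
  {"x":0,"y":0,"z":1.4,"wx":0,"wy":0,"wz":0},
  {"x":0,"y":0,"z":1.5,"wx":0,"wy":0,"wz":0},
], grip=-1)

```text
time_s: 7.75
tcp_pos: [559.3, -323.9, 4.9]
tcp_rot: [3.141, 0.0, 0.061]
ft_force: [-0.3, -0.9, -0.9]
grip_width: 59.4
```

Request:
servo_tool([
  {"x":0,"y":0,"z":0.1,"wx":0,"wy":0,"wz":0},
  {"x":0,"y":0,"z":0.1,"wx":0,"wy":0,"wz":0},
], grip=-1)

```text
time_s: 8.0
tcp_pos: [559.6, -324.1, 4.5]
tcp_rot: [3.141, -0.0, 0.061]
ft_force: [0.0, 0.4, -0.5]
grip_width: 59.3
```

```bash
python3 - <<'E'
from h import *
st(); crop("scene",190,150,130,100,6,"pics/s10.png");st()
E
```

```text
8.0 q [-0.56  0.41  1.83 -0.    0.9   0.95] p [ 559.6 -324.1    4.5] r [ 3.141 -0.     0.061] F [ 0.   0.4 -0.5] g 59.3
8.05 q [-0.56  0.41  1.83 -0.    0.9   0.95] p [ 559.7 -324.1    4.6] r [ 3.141e+00 -1.000e-03  6.100e-02] F [ 0.2  0.3 -0.6] g 58.9
```

View pics/s10.png

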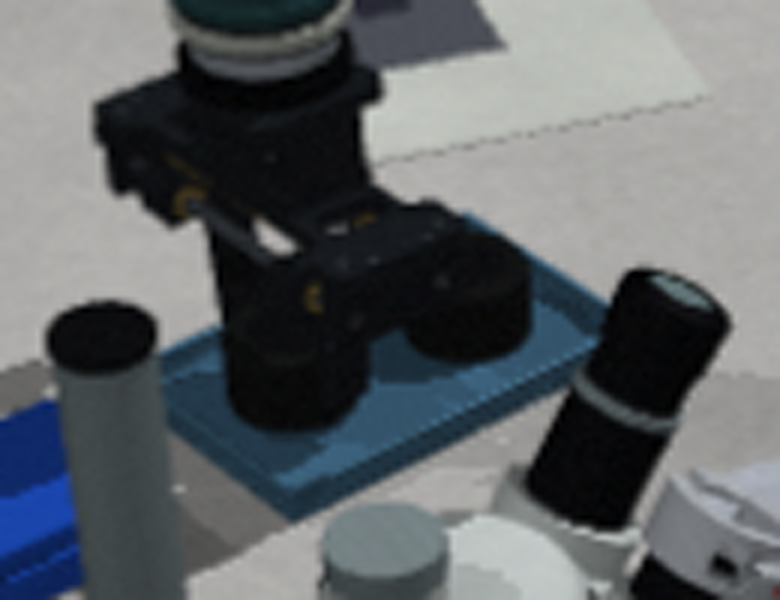

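Request:
servo_tool([
  {"x":0,"y":0,"z":0.1,"wx":0,"wy":0,"wz":0},
  {"x":0,"y":0,"z":0.2,"wx":0,"wy":0,"wz":0},
  {"x":0,"y":0,"z":0.2,"wx":0,"wy":0,"wz":0},
], grip=-1)

```text
time_s: 8.43
tcp_pos: [559.5, -324.0, 2.4]
tcp_rot: [3.141, -0.0, 0.061]
ft_force: [0.1, -0.5, 0.1]
grip_width: 59.2
```

Request:
servo_tool([
  {"x":0,"y":0,"z":0.1,"wx":0,"wy":0,"wz":0},
  {"x":0,"y":0,"z":0.15,"wx":0,"wy":0,"wz":0},
], grip=-1)

```text
time_s: 8.68
tcp_pos: [559.5, -324.0, 0.9]
tcp_rot: [3.141, -0.0, 0.061]
ft_force: [0.4, 0.5, -0.4]
grip_width: 58.6
```

Request:
servo_tool([
  {"x":0,"y":0,"z":0.1,"wx":0,"wy":0,"wz":0},
  {"x":0,"y":0,"z":0.2,"wx":0,"wy":0,"wz":0},
  {"x":0,"y":0,"z":0.2,"wx":0,"wy":0,"wz":0},
], grip=-1)

```text
time_s: 9.05
tcp_pos: [559.5, -324.0, -1.1]
tcp_rot: [3.141, -0.0, 0.061]
ft_force: [0.2, -0.4, -0.7]
grip_width: 59.2
```

```bash
python3 - <<'E'
from h import *
st(); crop("scene",190,150,130,100,6,"pics/s11.png");st()
E
```

```text
9.05 q [-0.56  0.42  1.84 -0.    0.89  0.95] p [ 559.5 -324.    -1.1] r [ 3.141 -0.     0.061] F [ 0.2 -0.4 -0.7] g 59.2
9.1 q [-0.56  0.42  1.84 -0.    0.89  0.95] p [ 559.5 -324.    -1.1] r [ 3.141 -0.     0.061] F [0.4 0.  0.7] g 59.2
```

View pics/s11.png

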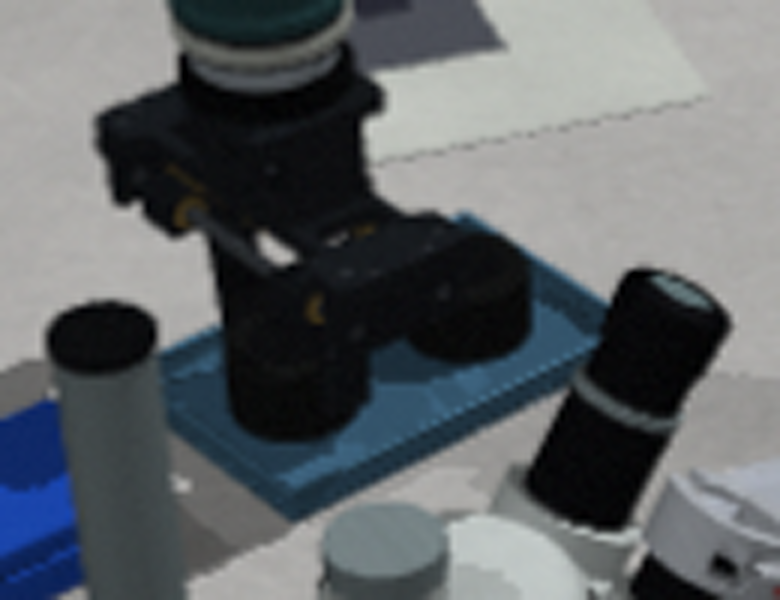

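```bash
python3 - <<'E'
from h import *
t=np.linspace(0,6.28,90)
for z in (4,8,12):
  q=(proj("scene",[[559.5+30.5*np.cos(a),-324+30.5*np.sin(a),z] for a in t])-[190,150])*6
  print(z,q.max(0),q.min(0))
q=(proj("scene",[[463.8+30.5*np.cos(a),-322.7+30.5*np.sin(a),4] for a in t])-[190,150])*6; print(q.max(0),q.min(0))
E
```

```text
4 [366.46258624 440.8330432 ] [231.32479766 362.4749079 ]
8 [365.85670224 433.64521408] [230.51073143 355.37505732]
12 [365.24874156 426.43514702] [229.69387169 348.25375021]
[539.8941493  366.47607961] [409.20963426 292.33765334]
```

Request:
servo_tool([
  {"x":0,"y":0,"z":0.1,"wx":0,"wy":0,"wz":0},
  {"x":0,"y":0,"z":0.1,"wx":0,"wy":0,"wz":0},
], grip=-1)

```text
time_s: 9.35
tcp_pos: [559.7, -324.1, -1.4]
tcp_rot: [3.141, -0.001, 0.061]
ft_force: [-1.8, 0.2, 3.9]
grip_width: 59.3
```

Request:
servo_tool([
  {"x":0,"y":0,"z":0.1,"wx":0,"wy":0,"wz":0},
  {"x":0,"y":0,"z":0.1,"wx":0,"wy":0,"wz":0},
], grip=-1)

```text
time_s: 9.6
tcp_pos: [559.7, -324.2, -1.5]
tcp_rot: [3.141, -0.001, 0.061]
ft_force: [-4.2, 2.4, 9.5]
grip_width: 59.0
```

Request:
servo_tool([
  {"x":0,"y":0,"z":-0.1,"wx":0,"wy":0,"wz":0},
  {"x":0,"y":0,"z":-0.1,"wx":0,"wy":0,"wz":0},
  {"x":0,"y":0,"z":-0.1,"wx":0,"wy":0,"wz":0},
], grip=0.65)

```text
time_s: 9.98
tcp_pos: [559.4, -323.9, -2.4]
tcp_rot: [3.141, -0.0, 0.061]
ft_force: [0.1, 0.2, -1.0]
grip_width: 72.8
```

Request:
servo_tool([
  {"x":0,"y":0,"z":-0.5,"wx":0,"wy":0,"wz":0},
  {"x":0,"y":0,"z":-2,"wx":0,"wy":0,"wz":0},
  {"x":0,"y":0,"z":-5,"wx":0,"wy":0,"wz":0},
  {"x":0,"y":0,"z":-10,"wx":0,"wy":0,"wz":0},
  {"x":0,"y":0,"z":-16,"wx":0,"wy":0,"wz":0},
  {"x":0,"y":0,"z":-22,"wx":0,"wy":0,"wz":0},
  {"x":0,"y":0,"z":-25,"wx":0,"wy":0,"wz":0},
], grip=0.65)

```text
time_s: 10.85
tcp_pos: [561.1, -324.9, 254.7]
tcp_rot: [3.136, -0.007, 0.061]
ft_force: [-0.2, -0.0, -0.9]
grip_width: 72.6
```

```bash
python3 - <<'E'
from h import *
st(); S=viewer.capture("scene");T=viewer.capture("top");st()
cv2.imwrite("pics/s12f.png",S[:,:,::-1]);cv2.imwrite("pics/t12f.png",T[:,:,::-1])
crop("",190,150,130,100,6,"pics/s12.png",S)
g=lambda im,x,y,w,h,k:cv2.resize(im[y:y+h,x:x+w],None,fx=k,fy=k,interpolation=2)
cv2.imwrite("pics/col.png",np.hstack([g(S,285,210,50,60,8),g(T,282,185,50,60,8)])[:,:,::-1])
E
```

```text
10.85 q [-0.56  0.19  1.63 -0.    1.32  0.95] p [ 561.1 -324.9  254.7] r [ 3.136 -0.007  0.061] F [-0.2 -0.  -0.9] g 72.6
10.95 q [-0.56  0.19  1.63 -0.    1.32  0.95] p [ 562.1 -325.5  255.2] r [ 3.134 -0.01   0.061] F [0.1 0.1 0.4] g 72.7
```

View pics/s12.png

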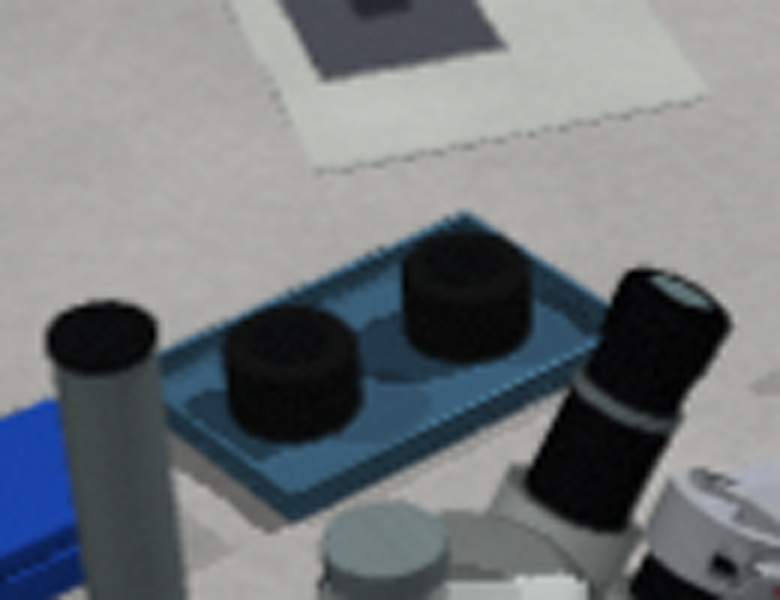

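View pics/col.png

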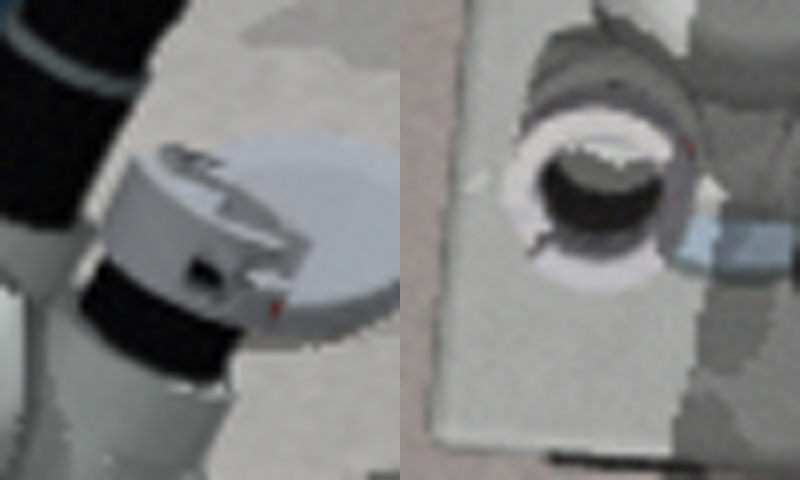

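The cap stands flat in the tray at (293,375), beside the spare at (467,298). On the collar the red dot is at scene (319,248), and the opposite one is at top (318,203).

```bash
cat >> h.py <<'E'
MO=M([-103.5,37.5,215.5])-4*A
E2=np.cross(A,E_)
def oncyl(n,p,r,o=None):
    o=MO if o is None else o
    c_,d=ray(n,p); v=c_-o; vp=v-A*(v@A); dp=d-A*(d@A)
    a,b,cc=dp@dp,2*vp@dp,vp@vp-r*r; D=b*b-4*a*cc
    if D<0: s=-b/2/a
    else: s=(-b-np.sqrt(D))/2/a
    X=c_+s*d-o; return np.degrees(np.arctan2(X@E2,X@E_)),X@A,np.sqrt(max(D,0))
E
python3 - <<'E'
from h import *
S=cv2.imread("pics/s12f.png").astype(int);T=cv2.imread("pics/t12f.png").astype(int)
def red(im,x,y,w,h):
    c=im[y:y+h,x:x+w]; m=np.clip(c[:,:,2]-np.maximum(c[:,:,1],c[:,:,0])-25,0,None); yy,xx=np.nonzero(m); 
    return (np.average(xx,weights=m[m>0])+x,np.average(yy,weights=m[m>0])+y,len(xx))
for n,im,b in (("scene",S,(285,210,50,60)),("top",T,(282,185,50,60))):
    r=red(im,*b); print(n,r,"angle,axial",oncyl(n,r[:2],26))
P=lambda x,y,ox,oy,k:((x+.5)/k-.5+ox,(y+.5)/k-.5+oy)
print("notch window",oncyl("scene",P(205,272,285,210,8),26))
print("slot left edge at mouth top view dark line",)
p=P(140,242,282,185,8); o,d=ray("top",p); s=((MO-o)@A)/(d@A); X=o+s*d-MO; print(np.degrees(np.arctan2(X@E2,X@E_)),np.linalg.norm(X))
print(MO)
b=lambda im,x,y,w,h:im[y:y+h,x:x+w].astype(np.uint8)
g=lambda im,x,y,w,h,k:cv2.resize(b(im,x,y,w,h),None,fx=k,fy=k,interpolation=2)
# overlay predicted mouth circles
k=16
Sg=g(S,294,222,34,34,k);Tg=g(T,292,193,32,34,k)
t=np.radians(np.arange(0,360,6))
for img,n,o in ((Sg,"scene",(294,222)),(Tg,"top",(292,193))):
  for r,col in ((26,(0,255,0)),(17,(0,255,255))):
    q=proj(n,[MO+r*(np.cos(a)*E_+np.sin(a)*E2) for a in t])
    for u,v in q: cv2.circle(img,(int((u-o[0]+.5)*k),int((v-o[1]+.5)*k)),1,col,-1)
cv2.imwrite("pics/ov1.png",cv2.resize(np.hstack([Sg[:,:],Tg[:, :]]),None,fx=.75,fy=.75))
E
```

```text
scene (np.float64(319.0), np.float64(248.0), 1) angle,axial (np.float64(133.51790635776513), np.float64(-17.840219027569713), np.float64(0.0))
top (np.float64(318.0), np.float64(203.0), 1) angle,axial (np.float64(-64.17847109432321), np.float64(-11.603289371661681), np.float64(7.378256389746015))
notch window (np.float64(57.93227588788008), np.float64(-10.197069519300346), np.float64(48.1389073975913))
slot left edge at mouth top view dark line
133.81752526961557 21.848533914407884
[618.89866827  76.17430487 212.10780762]
```

View pics/ov1.png

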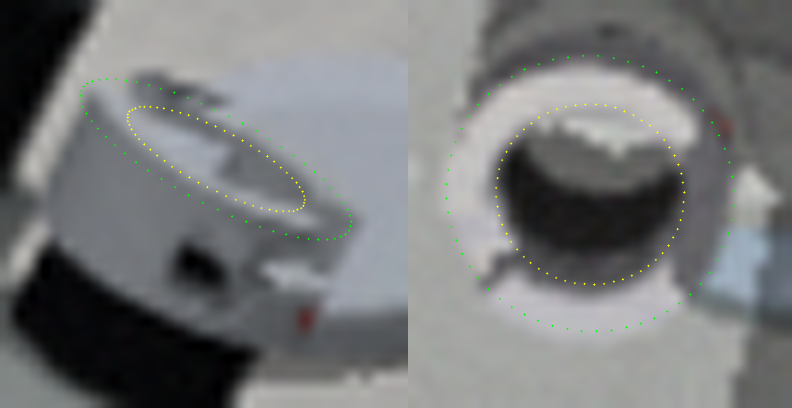

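```bash
python3 - <<'E'
from h import *
S=cv2.imread("pics/s12f.png");T=cv2.imread("pics/t12f.png")
def unw(n,im,rs,zs,ang):
    X=np.array([[MO+r*(np.cos(a)*E_+np.sin(a)*E2)+z*A for a in np.radians(ang)] for r,z in zip(rs,zs)])
    q=proj(n,X.reshape(-1,3)).astype(np.float32).reshape(len(rs),len(ang),2)
    return cv2.remap(im,q[...,0],q[...,1],cv2.INTER_CUBIC)
ang=np.arange(-180,180,.5)
rs=np.linspace(14,28,60); a=unw("top",T,rs,0*rs,ang); b=unw("scene",S,rs,0*rs,ang)
zs=np.linspace(0,-26,100); c2=unw("scene",S,0*zs+26,zs,ang); d=unw("top",T,0*zs+26,zs,ang)
im=np.vstack([a,b,c2,d])
for x in range(-180,180,30):
    cv2.putText(im,str(x),((x+180)*2,10),0,.35,(0,0,255),1); im[:, (x+180)*2]=(0,0,255)
cv2.imwrite("pics/unw.png",im)
E
```

```text
(no output)
```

View pics/unw.png

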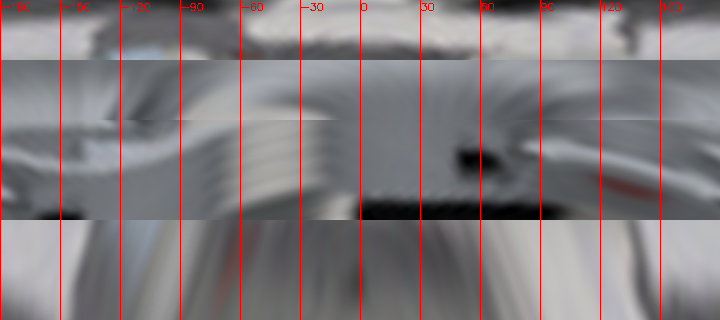

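```bash
cat > ov.py <<'E'
from h import *
import sys
def ov(phi,f,S,T,dz=0):
    k=16
    g=lambda im,x,y,w,h:cv2.resize(im[y:y+h,x:x+w],None,fx=k,fy=k,interpolation=2)
    Sg=g(S,294,222,34,40);Tg=g(T,290,190,34,40)
    X=lambda r,a,z:MO+r*(np.cos(np.radians(a))*E_+np.sin(np.radians(a))*E2)+(z+dz)*A
    for img,n,o in ((Sg,"scene",(294,222)),(Tg,"top",(290,190))):
      def pl(P,col):
        q=((proj(n,P)-o+.5)*k).astype(int); cv2.polylines(img,[q.reshape(-1,1,2)],False,col,1,cv2.LINE_AA)
      for ph in (phi,phi+180):
        w=16; e=phi
        pts=[(ph+16,0),(ph+16,-12.5)]+[(a,-12.5) for a in np.arange(ph+16,ph-55+14,-4)]+[(ph-41,-12.5),(ph-41,-19),(ph-55,-19),(ph-69,-19),(ph-69,-5)]+[(a,-5) for a in np.arange(ph-69,ph-16,4)]+[(ph-16,-5),(ph-16,0)]
        pl([X(26,a,z) for a,z in pts],(0,255,0) if ph==phi else (255,255,0))
        pl([X(17,ph+16,0),X(26,ph+16,0)],(0,255,255)); pl([X(17,ph-16,0),X(26,ph-16,0)],(0,255,255))
        q=((proj(n,[X(26,ph,-17)])-o+.5)*k).astype(int)[0]; cv2.circle(img,tuple(map(int,q)),5,(0,0,255),1)
    cv2.imwrite(f,cv2.resize(np.hstack([Sg,Tg]),None,fx=.73,fy=.73,interpolation=3))
E
python3 - <<'E'
from ov import *
S=cv2.imread("pics/s12f.png");T=cv2.imread("pics/t12f.png")
ov(116,"pics/ov2.png",S,T)
E
```

```text
(no output)
```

View pics/ov2.png

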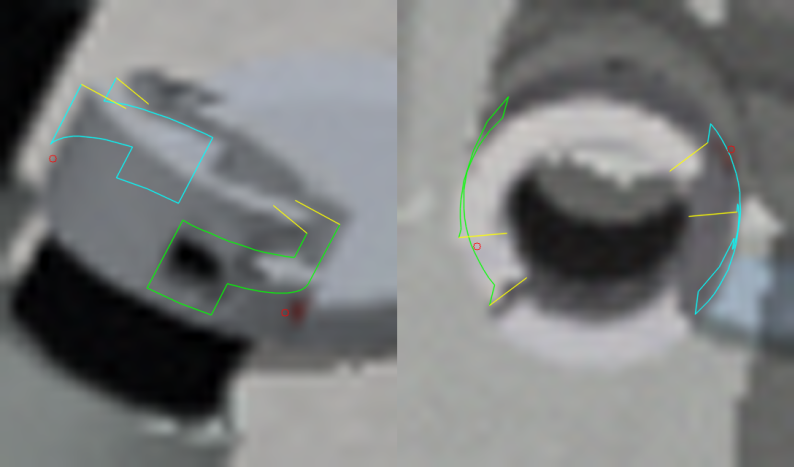

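```bash
python3 - <<'E'
from h import *
S=cv2.imread("pics/s12f.png");T=cv2.imread("pics/t12f.png")
cv2.imwrite("pics/t12c.png",cv2.resize(T[215:315,425:505],None,fx=6,fy=6,interpolation=2))
gs=cv2.cvtColor(S,6)
m=(gs<38).astype(np.uint8); m[:185]=0;m[235:]=0;m[:,:222]=0;m[:,282:]=0
for c in cv2.findContours(m,0,1)[0]:
    if cv2.contourArea(c)>60: 
        x,y,w,h=cv2.boundingRect(c); print("scene",x,y,w,h)
t=np.linspace(0,6.28,120)
for cx,cy in ((559.5,-324),(463.8,-322.7)):
    q=proj("scene",[[cx+30.5*np.cos(a),cy+30.5*np.sin(a),z] for a in t for z in (4,40)]); print("pred",q.min(0),q.max(0)-q.min(0))
E
```

```text
scene 227 201 24 23
scene 257 188 22 23
pred [227.31550656 199.63003361] [23.76177129 23.84200861]
pred [257.39481541 188.08437516] [22.58836632 22.99477902]
```

View pics/t12c.png

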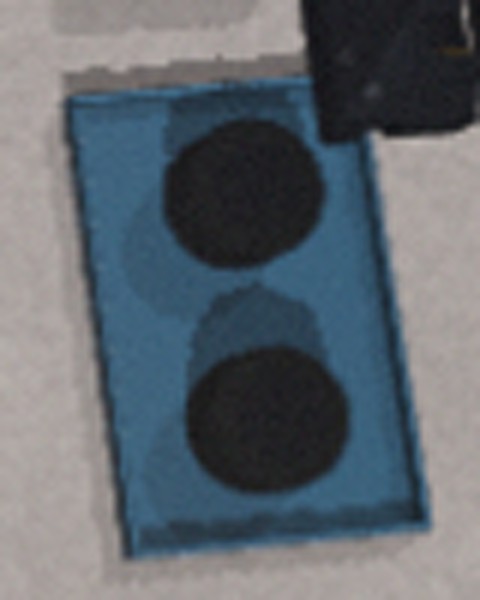

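Both caps measure within about 1 mm of prediction in the two views, so the lateral tool calibration is sound. Next is the camera.

```bash
cat >> h.py <<'E'
from scipy.spatial.transform import Slerp
def path(p0,R0,pts,RF):
    sl=Slerp([0,1],Ro.concatenate([R0,RF]))
    out=[]
    for p,f in pts:
        d=R0.inv().apply(np.asarray(p)-p0)/10; w=np.degrees((R0.inv()*sl(f)).as_rotvec())/5
        out.append('{"x": %.2f, "y": %.2f, "z": %.2f, "wx": %.2f, "wy": %.2f, "wz": %.2f}'%(*d,*w))
    print("["+", ".join(out)+"]")
E
python3 - <<'E'
from h import *
p0,R0=cur(); st()
W=[([545,-290,280],0),([515,-235,305],.05),([485,-180,320],.1),([465,-122,330],.15),([455,-62,330],.2),([452,0,330],.3),([455,60,330],.4),([462,122,325],.5),([475,180,315],.6),([490,235,295],.75),([507,280,265],.9),([522.7,324,225],1)]
path(p0,R0,W,down(-75))
E
```

```text
10.95 q [-0.56  0.19  1.63 -0.    1.32  0.95] p [ 562.1 -325.5  255.2] r [ 3.134 -0.01   0.061] F [0.1 0.1 0.4] g 72.7
[{"x": -1.46, "y": -3.63, "z": -2.52, "wx": 0.00, "wy": 0.00, "wz": 0.00}, {"x": -4.10, "y": -9.28, "z": -5.08, "wx": 0.00, "wy": -0.01, "wz": -0.12}, {"x": -6.75, "y": -14.94, "z": -6.65, "wx": 0.01, "wy": -0.01, "wz": -0.23}, {"x": -8.38, "y": -20.85, "z": -7.71, "wx": 0.01, "wy": -0.02, "wz": -0.35}, {"x": -9.02, "y": -26.90, "z": -7.76, "wx": 0.02, "wy": -0.02, "wz": -0.46}, {"x": -8.94, "y": -33.10, "z": -7.80, "wx": 0.03, "wy": -0.03, "wz": -0.69}, {"x": -8.28, "y": -39.07, "z": -7.84, "wx": 0.04, "wy": -0.04, "wz": -0.92}, {"x": -7.21, "y": -45.22, "z": -7.37, "wx": 0.05, "wy": -0.05, "wz": -1.15}, {"x": -5.57, "y": -50.94, "z": -6.40, "wx": 0.06, "wy": -0.06, "wz": -1.38}, {"x": -3.76, "y": -56.35, "z": -4.42, "wx": 0.07, "wy": -0.08, "wz": -1.73}, {"x": -1.82, "y": -60.76, "z": -1.43, "wx": 0.08, "wy": -0.09, "wz": -2.07}, {"x": -0.02, "y": -65.09, "z": 2.56, "wx": 0.09, "wy": -0.10, "wz": -2.31}]
```

Request:
servo_tool([
  {"x":-1.5,"y":-3.6,"z":-2.5,"wx":0,"wy":0,"wz":0},
  {"x":-4.1,"y":-9.3,"z":-5.1,"wx":0,"wy":0,"wz":-0.1},
  {"x":-6.8,"y":-15,"z":-6.7,"wx":0,"wy":0,"wz":-0.2},
  {"x":-8.4,"y":-20.9,"z":-7.7,"wx":0,"wy":0,"wz":-0.35},
  {"x":-9,"y":-26.9,"z":-7.8,"wx":0,"wy":0,"wz":-0.5},
  {"x":-8.9,"y":-33,"z":-7.8,"wx":0,"wy":0,"wz":-0.7},
  {"x":-8.3,"y":-39,"z":-7.8,"wx":0,"wy":0,"wz":-0.9},
  {"x":-7.2,"y":-45.2,"z":-7.4,"wx":0,"wy":0,"wz":-1.15},
  {"x":-5.6,"y":-51,"z":-6.4,"wx":0.05,"wy":-0.05,"wz":-1.4},
  {"x":-3.8,"y":-56.3,"z":-4.4,"wx":0.07,"wy":-0.08,"wz":-1.7},
  {"x":-1.8,"y":-60.8,"z":-1.4,"wx":0.08,"wy":-0.09,"wz":-2.1},
  {"x":0,"y":-65.1,"z":2.6,"wx":0.09,"wy":-0.1,"wz":-2.3},
], grip=1)

```text
time_s: 12.45
tcp_pos: [520.1, 327.7, 220.0]
tcp_rot: [-3.134, 0.007, 0.263]
ft_force: [0.8, -0.3, 1.1]
grip_width: 88.2
```

```bash
python3 - <<'E'
from h import *
st(); crop("scene",350,180,160,200,4,"pics/s13.png");S=viewer.capture("top"); crop("",160,190,110,110,5,"pics/t13.png",S);st()
inc([522.7,324,72],down(-75))
E
```

```text
12.45 q [0.52 0.15 1.73 0.01 1.26 1.82] p [520.1 327.7 220. ] r [-3.134  0.007  0.263] F [ 0.8 -0.3  1.1] g 88.2
12.55 q [0.52 0.16 1.74 0.01 1.26 1.82] p [516.6 327.3 212.8] r [-3.136  0.02   0.265] F [-1.  -0.5 -0.7] g 88.4
inc xyz cm [ 0.78  0.56 14.06] w 5deg [-0.07  0.23  0.03]
```

View pics/s13.png

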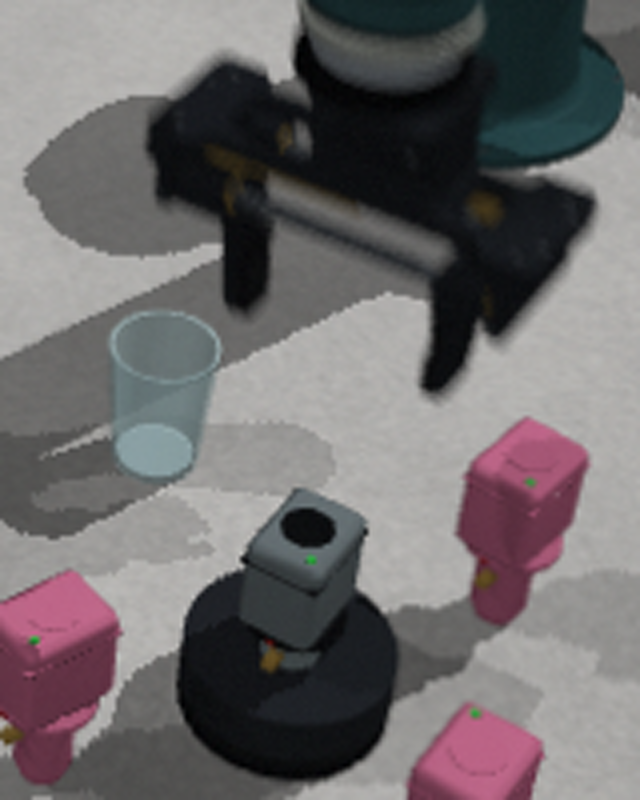

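View pics/t13.png

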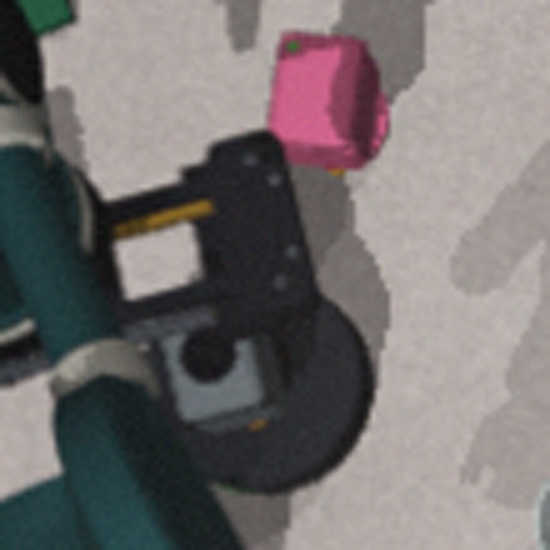

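Request:
servo_tool([
  {"x":0,"y":0,"z":3,"wx":0,"wy":0,"wz":0},
  {"x":0,"y":0,"z":5,"wx":0,"wy":0,"wz":0},
  {"x":0,"y":0,"z":5,"wx":0,"wy":0,"wz":0},
  {"x":0,"y":0,"z":5,"wx":0,"wy":0,"wz":0},
], grip=1)

```text
time_s: 13.05
tcp_pos: [520.0, 325.9, 172.7]
tcp_rot: [-3.133, 0.006, 0.261]
ft_force: [-0.5, 0.3, 0.0]
grip_width: 88.3
```

```bash
python3 - <<'E'
from h import *
st()
inc([522.7,324,72],down(-75))
crop("scene",350,200,160,190,4,"pics/s14.png");st();inc([522.7,324,72],down(-75))
E
```

```text
13.05 q [0.51 0.18 1.79 0.01 1.18 1.82] p [520.  325.9 172.7] r [-3.133  0.006  0.261] F [-0.5  0.3  0. ] g 88.3
inc xyz cm [ 0.27  0.34 10.07] w 5deg [-0.1   0.07 -0.01]
13.1 q [0.51 0.18 1.79 0.01 1.18 1.82] p [520.4 326.2 173.2] r [-3.133  0.005  0.261] F [0.  0.1 0.4] g 87.8
inc xyz cm [ 0.22  0.36 10.12] w 5deg [-0.1   0.06 -0.01]
```

View pics/s14.png

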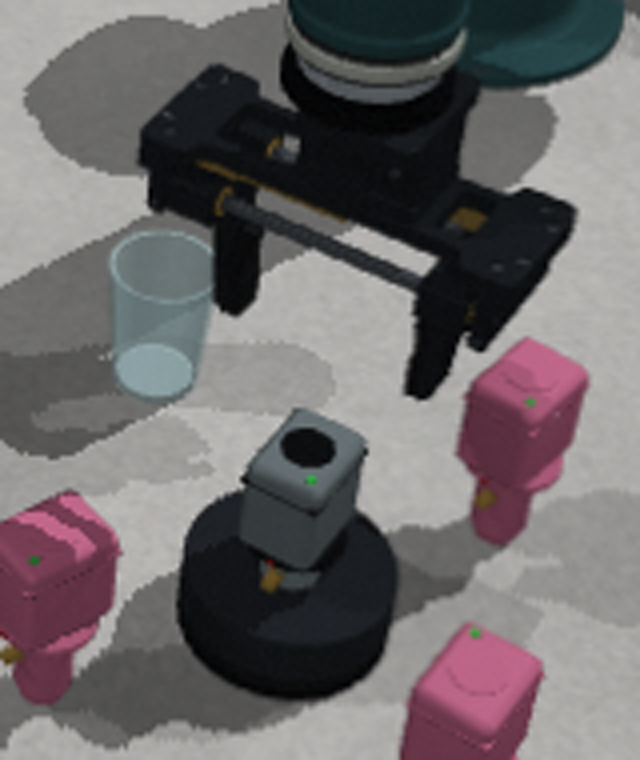

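Request:
servo_tool([
  {"x":0.1,"y":0.15,"z":2.5,"wx":-0.05,"wy":0.03,"wz":0},
  {"x":0.25,"y":0.35,"z":5,"wx":-0.1,"wy":0.06,"wz":0},
  {"x":0.25,"y":0.35,"z":7.5,"wx":-0.1,"wy":0.06,"wz":0},
  {"x":0.25,"y":0.35,"z":9.5,"wx":-0.1,"wy":0.06,"wz":0},
  {"x":0.25,"y":0.35,"z":10.1,"wx":-0.1,"wy":0.06,"wz":0},
  {"x":0.25,"y":0.35,"z":10.1,"wx":-0.1,"wy":0.06,"wz":0},
  {"x":0.25,"y":0.35,"z":10.1,"wx":-0.1,"wy":0.06,"wz":0},
], grip=1)

```text
time_s: 13.98
tcp_pos: [522.8, 324.5, 71.8]
tcp_rot: [3.141, 0.0, 0.261]
ft_force: [-0.6, 0.5, 0.4]
grip_width: 88.3
```

```bash
python3 - <<'E'
from h import *
st()
inc([522.7,324,72],down(-75))
crop("scene",370,240,110,130,6,"pics/s15.png");st();inc([522.7,324,72],down(-75))
E
```

```text
13.97 q [ 0.52  0.28  1.87 -0.    0.99  1.82] p [522.8 324.5  71.8] r [3.141 0.    0.261] F [-0.6  0.5  0.4] g 88.3
inc xyz cm [-0.03  0.05 -0.02] w 5deg [ 0.    0.   -0.01]
14.03 q [ 0.52  0.28  1.87 -0.    0.99  1.82] p [522.8 324.5  71.9] r [3.141 0.    0.261] F [ 0.7 -0.1 -0.6] g 88.0
inc xyz cm [-0.03  0.05 -0.01] w 5deg [ 0.    0.   -0.01]
```

View pics/s15.png

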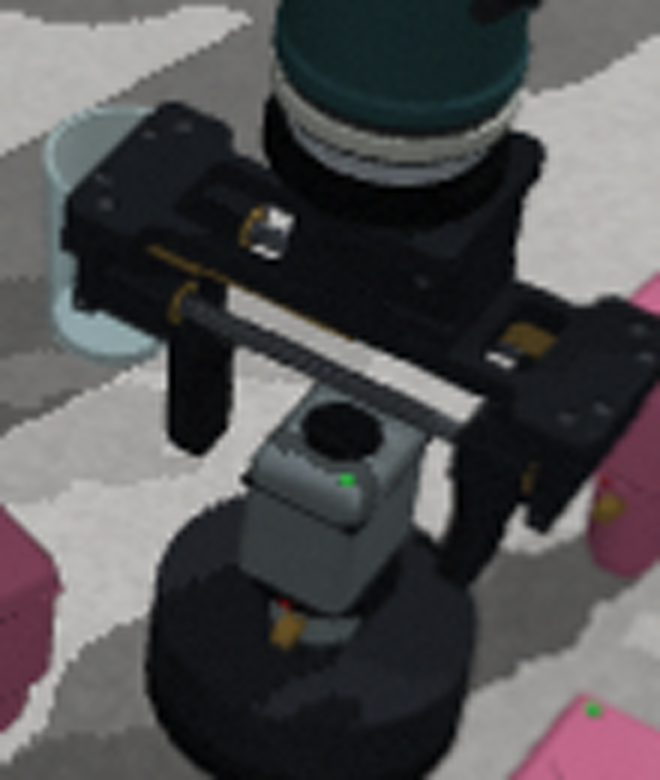

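The fingers straddle the grey housing (tips at (195,445) and (465,580)). Closing.

Request:
servo_tool([
  {"x":0,"y":0,"z":0.3,"wx":0,"wy":0,"wz":0},
  {"x":0,"y":0,"z":0.3,"wx":0,"wy":0,"wz":0},
  {"x":0,"y":0,"z":0.3,"wx":0,"wy":0,"wz":0},
  {"x":0,"y":0,"z":0.3,"wx":0,"wy":0,"wz":0},
  {"x":0,"y":0,"z":0.3,"wx":0,"wy":0,"wz":0},
  {"x":0,"y":0,"z":0.3,"wx":0,"wy":0,"wz":0},
  {"x":0,"y":0,"z":0.3,"wx":0,"wy":0,"wz":0},
], grip=-1)

```text
time_s: 14.9
tcp_pos: [522.0, 324.0, 67.6]
tcp_rot: [3.141, 0.002, 0.261]
ft_force: [-0.1, -0.2, 0.3]
grip_width: 41.4
```

```bash
python3 - <<'E'
from h import *
st()
E
```

```text
14.9 q [ 0.52  0.28  1.87 -0.    0.99  1.82] p [522.  324.   67.6] r [3.141e+00 2.000e-03 2.610e-01] F [-0.1 -0.2  0.3] g 41.4
```

Request:
servo_tool([
  {"x":0,"y":0,"z":-1,"wx":0,"wy":0,"wz":0},
  {"x":0,"y":0,"z":-2.5,"wx":0,"wy":0,"wz":0},
  {"x":0,"y":0,"z":-5,"wx":0,"wy":0,"wz":0},
  {"x":0,"y":0,"z":-9,"wx":0,"wy":0,"wz":0},
  {"x":0,"y":0,"z":-14,"wx":0,"wy":0,"wz":0},
  {"x":0,"y":0,"z":-19,"wx":0,"wy":0,"wz":0},
  {"x":0,"y":0,"z":-20,"wx":0,"wy":0,"wz":0},
  {"x":0,"y":0,"z":-20,"wx":0,"wy":0,"wz":0},
  {"x":0,"y":0,"z":-20,"wx":0,"wy":0,"wz":0},
], grip=-1)

```text
time_s: 16.02
tcp_pos: [520.9, 323.4, 264.6]
tcp_rot: [3.14, 0.007, 0.261]
ft_force: [-0.6, 0.6, -2.6]
grip_width: 42.0
```

```bash
python3 - <<'E'
from h import *
st()
S=viewer.capture("scene");cv2.imwrite("pics/s16f.png",S[:,:,::-1]); crop("",370,150,120,130,6,"pics/s16.png",S);st()
p,R=cur(); X=lambda *v:p+R.apply(v)
q=(proj("scene",[X(0,0,4),X(25.5,0,19.5),X(-25.5,0,19.5),X(0,0,58)])-[370,150]+.5)*6; print(q.round())
E
```

```text
16.02 q [ 0.52  0.13  1.68 -0.    1.34  1.82] p [520.9 323.4 264.6] r [3.14  0.007 0.261] F [-0.6  0.6 -2.6] g 42.0
16.07 q [ 0.52  0.13  1.68 -0.    1.34  1.82] p [520.9 323.4 264.4] r [3.14  0.007 0.261] F [-0.  -0.3 -2.2] g 42.2
[[396. 653.]
 [349. 735.]
 [429. 648.]
 [375. 783.]]
```

View pics/s16.png

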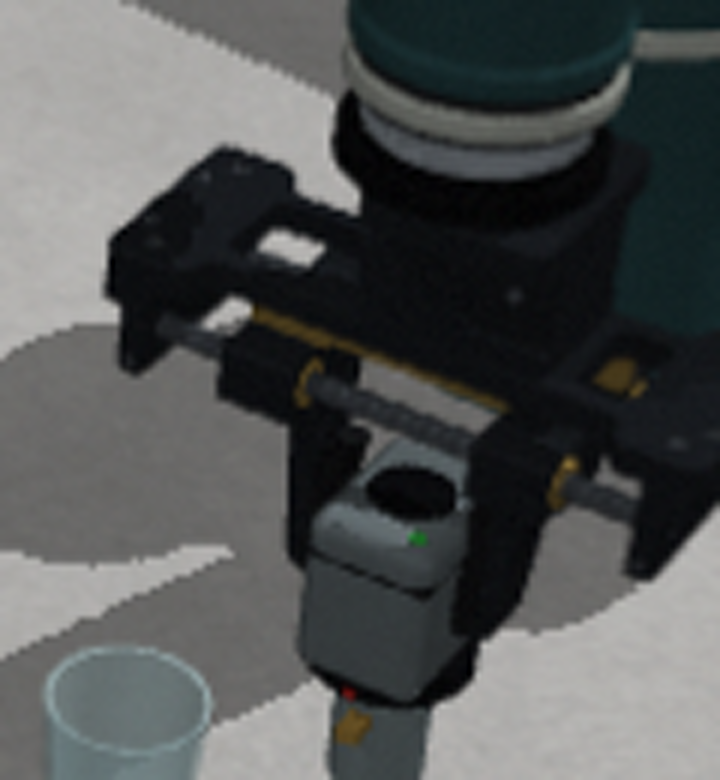

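```bash
cat >> h.py <<'E'
def Rphi(phi): 
    a=np.radians(phi); return Rt(np.cos(a)*E_+np.sin(a)*E2,-A)
E
python3 - <<'E'
from h import *
p0,R0=cur()
RF=Rphi(28); PF=MO+A*(4+85)
print(PF,np.degrees((R0.inv()*RF).magnitude()))
fs=np.arange(1,13)/12
W=[(p0+(PF-p0)*f+np.array([-40,0,30])*4*f*(1-f),f) for f in fs]
path(p0,R0,W,RF)
E
```

```text
[571.94516399  80.61271779 287.58408817] 101.4744352502949
[{"x": -1.30, "y": 1.75, "z": -1.10, "wx": -0.57, "wy": 0.22, "wz": -1.58}, {"x": -2.39, "y": 3.56, "z": -2.03, "wx": -1.13, "wy": 0.44, "wz": -3.16}, {"x": -3.25, "y": 5.42, "z": -2.80, "wx": -1.70, "wy": 0.66, "wz": -4.73}, {"x": -3.91, "y": 7.35, "z": -3.40, "wx": -2.27, "wy": 0.88, "wz": -6.31}, {"x": -4.34, "y": 9.33, "z": -3.83, "wx": -2.84, "wy": 1.10, "wz": -7.89}, {"x": -4.56, "y": 11.36, "z": -4.10, "wx": -3.40, "wy": 1.32, "wz": -9.47}, {"x": -4.57, "y": 13.46, "z": -4.21, "wx": -3.97, "wy": 1.54, "wz": -11.05}, {"x": -4.36, "y": 15.61, "z": -4.15, "wx": -4.54, "wy": 1.77, "wz": -12.62}, {"x": -3.93, "y": 17.81, "z": -3.93, "wx": -5.11, "wy": 1.99, "wz": -14.20}, {"x": -3.29, "y": 20.08, "z": -3.54, "wx": -5.67, "wy": 2.21, "wz": -15.78}, {"x": -2.43, "y": 22.40, "z": -2.98, "wx": -6.24, "wy": 2.43, "wz": -17.36}, {"x": -1.36, "y": 24.78, "z": -2.26, "wx": -6.81, "wy": 2.65, "wz": -18.93}]
```

Request:
servo_tool([
  {"x":-1.3,"y":1.7,"z":-1.1,"wx":-0.6,"wy":0.2,"wz":-1.6},
  {"x":-2.4,"y":3.6,"z":-2,"wx":-1.1,"wy":0.4,"wz":-3.2},
  {"x":-3.3,"y":5.4,"z":-2.8,"wx":-1.7,"wy":0.7,"wz":-4.7},
  {"x":-3.9,"y":7.4,"z":-3.4,"wx":-2.3,"wy":0.9,"wz":-6.3},
  {"x":-4.3,"y":9.3,"z":-3.8,"wx":-2.8,"wy":1.1,"wz":-7.9},
  {"x":-4.6,"y":11.4,"z":-4.1,"wx":-3.4,"wy":1.3,"wz":-9.5},
  {"x":-4.6,"y":13.5,"z":-4.2,"wx":-4,"wy":1.5,"wz":-11},
  {"x":-4.4,"y":15.6,"z":-4.1,"wx":-4.5,"wy":1.8,"wz":-12.6},
  {"x":-3.9,"y":17.8,"z":-3.9,"wx":-5.1,"wy":2,"wz":-14.2},
  {"x":-3.3,"y":20.1,"z":-3.5,"wx":-5.7,"wy":2.2,"wz":-15.8},
  {"x":-2.4,"y":22.4,"z":-3,"wx":-6.2,"wy":2.4,"wz":-17.4},
  {"x":-1.4,"y":24.8,"z":-2.3,"wx":-6.81,"wy":2.65,"wz":-18.93},
], grip=-1)

```text
time_s: 17.58
tcp_pos: [572.0, 80.5, 287.9]
tcp_rot: [2.635, 0.252, 1.904]
ft_force: [0.3, 0.9, -2.4]
grip_width: 41.4
```

Request:
servo_tool([
  {"x":0,"y":0,"z":0,"wx":0,"wy":0,"wz":0},
  {"x":0,"y":0,"z":0,"wx":0,"wy":0,"wz":0},
  {"x":0,"y":0,"z":0,"wx":0,"wy":0,"wz":0},
], grip=-1)

```text
time_s: 17.95
tcp_pos: [572.9, 82.1, 290.8]
tcp_rot: [2.632, 0.25, 1.899]
ft_force: [-0.3, 0.5, -3.1]
grip_width: 41.6
```

```bash
python3 - <<'E'
from h import *
st()
S=viewer.capture("scene");T=viewer.capture("top");cv2.imwrite("pics/s17f.png",S[:,:,::-1]);cv2.imwrite("pics/t17f.png",T[:,:,::-1]); crop("",270,130,100,130,6,"pics/s17.png",S);st()
p,R=cur(); inc(MO+A*89,Rphi(28))
X=lambda *v:p+R.apply(v)
q=(proj("scene",[X(0,0,4),X(25.5,0,19.5),X(-25.5,0,19.5),X(0,0,58),MO])-[270,130]+.5)*6; print(q.round())
E
```

```text
17.95 q [ 0.19 -0.31  2.13 -0.21  0.78 -0.09] p [572.9  82.1 290.8] r [2.632 0.25  1.899] F [-0.3  0.5 -3.1] g 41.6
18.05 q [ 0.19 -0.31  2.13 -0.21  0.78 -0.09] p [573.   82.1 291.1] r [2.631 0.25  1.899] F [-0.7 -0.4 -3.3] g 42.1
inc xyz cm [-0.02 -0.31  0.25] w 5deg [ 0.07 -0.01 -0.02]
[[364. 412.]
 [405. 490.]
 [282. 414.]
 [292. 550.]
 [252. 631.]]
```

View pics/s17.png

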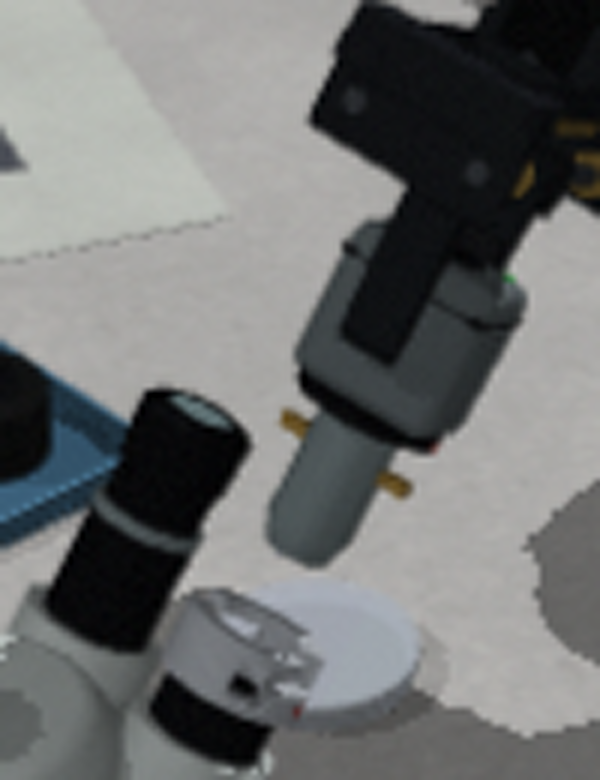

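Request:
servo_tool([
  {"x":0,"y":-0.3,"z":0.3,"wx":0.07,"wy":0,"wz":0},
  {"x":0,"y":-0.3,"z":1.5,"wx":0.07,"wy":0,"wz":0},
  {"x":0,"y":-0.3,"z":2.5,"wx":0.07,"wy":0,"wz":0},
  {"x":0,"y":-0.3,"z":2.5,"wx":0.07,"wy":0,"wz":0},
  {"x":0,"y":-0.3,"z":2.5,"wx":0.07,"wy":0,"wz":0},
], grip=-1)

```text
time_s: 18.68
tcp_pos: [583.9, 78.6, 267.9]
tcp_rot: [2.638, 0.25, 1.898]
ft_force: [-0.2, -0.2, -2.0]
grip_width: 41.6
```

```bash
python3 - <<'E'
from h import *
st()
S=viewer.capture("scene"); crop("",270,150,100,110,7,"pics/s18.png",S);st()
p,R=cur(); inc(MO+A*(4+50),Rphi(28))
X=lambda *v:p+R.apply(v)
q=(proj("scene",[X(0,0,4),X(25.5,0,19.5),X(-25.5,0,19.5),X(0,0,58),MO])-[270,150]+.5)*7; print(q.round())
E
```

```text
18.68 q [ 0.18 -0.27  2.14 -0.21  0.74 -0.09] p [583.9  78.6 267.9] r [2.638 0.25  1.898] F [-0.2 -0.2 -2. ] g 41.6
18.73 q [ 0.18 -0.27  2.14 -0.22  0.74 -0.09] p [584.   78.7 268.4] r [2.638 0.25  1.898] F [ 0.  -1.5 -1.1] g 41.3
inc xyz cm [0.08 0.02 1.23] w 5deg [-0.01  0.   -0.02]
[[387. 414.]
 [435. 504.]
 [293. 415.]
 [305. 571.]
 [294. 597.]]
```

View pics/s18.png

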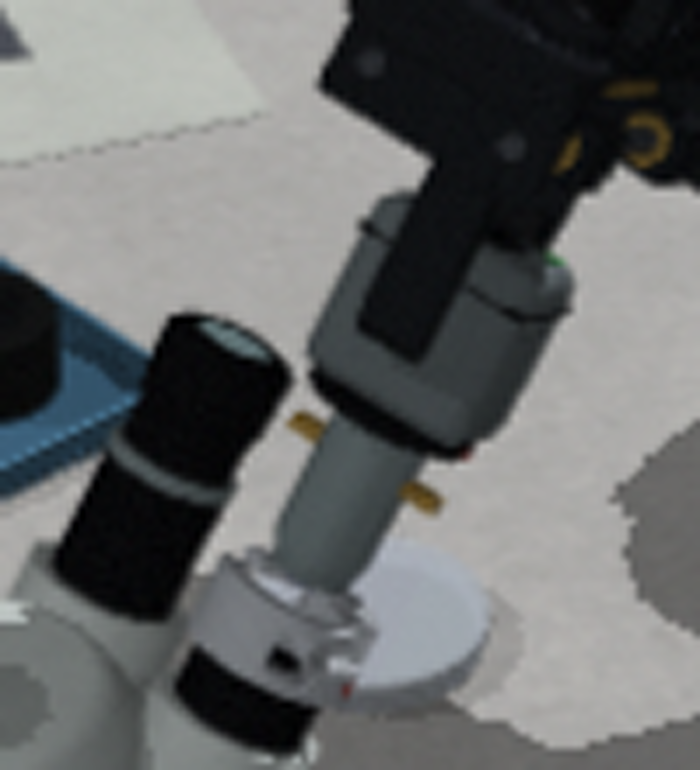

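Request:
servo_tool([
  {"x":0,"y":0,"z":0.6,"wx":0,"wy":0,"wz":0},
  {"x":0,"y":0,"z":1.2,"wx":0,"wy":0,"wz":0},
  {"x":0,"y":0,"z":1.6,"wx":0,"wy":0,"wz":0},
  {"x":0,"y":0,"z":1.6,"wx":0,"wy":0,"wz":0},
], grip=-1)

```text
time_s: 19.23
tcp_pos: [592.8, 78.3, 254.8]
tcp_rot: [2.637, 0.25, 1.898]
ft_force: [0.6, 2.5, -1.7]
grip_width: 41.7
```

Request:
servo_tool([
  {"x":0,"y":0,"z":0.4,"wx":0,"wy":0,"wz":0},
  {"x":0,"y":0,"z":0.4,"wx":0,"wy":0,"wz":0},
], grip=-1)

```text
time_s: 19.48
tcp_pos: [595.1, 78.1, 251.7]
tcp_rot: [2.636, 0.25, 1.898]
ft_force: [2.7, 2.7, -2.7]
grip_width: 41.6
```

```bash
python3 - <<'E'
from h import *
st()
p,R=cur(); f=arm.read_state(); print("F tool",R.inv().apply(f["ft_force"]),"tq",R.inv().apply(f["torque"])); d=p-MO; print("h",d@A-4,"lat tool x,y",R.inv().apply(d)[:2]); inc(MO+A*(4+40),Rphi(28))
S=viewer.capture("scene"); crop("",270,150,100,110,7,"pics/s19.png",S)
E
```

```text
19.48 q [ 0.17 -0.23  2.15 -0.22  0.7  -0.09] p [595.1  78.1 251.7] r [2.636 0.25  1.898] F [ 2.7  2.7 -2.7] g 41.6
F tool [2.30824277 1.93620406 3.57729419] tq [-0.38270264  0.61199728 -0.0508145 ]
h 42.23038075298177 lat tool x,y [-0.55519263  0.51029777]
inc xyz cm [ 0.06 -0.05  0.22] w 5deg [ 0.01 -0.   -0.02]
```

View pics/s19.png

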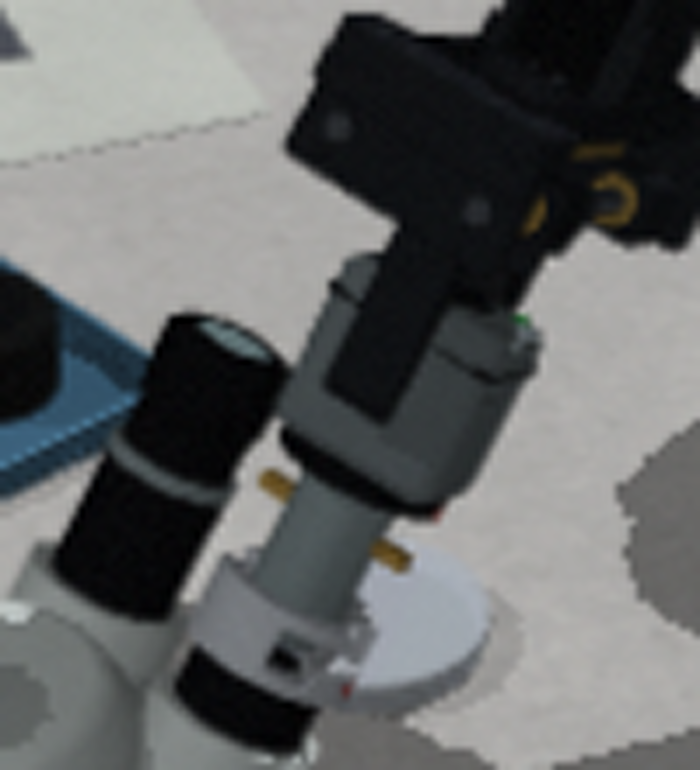

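Request:
servo_tool([
  {"x":0.05,"y":0.08,"z":0.3,"wx":0,"wy":0,"wz":0},
  {"x":0.05,"y":0.08,"z":0.8,"wx":0,"wy":0,"wz":0},
  {"x":0.05,"y":0.08,"z":1.3,"wx":0,"wy":0,"wz":0},
  {"x":0.05,"y":0.08,"z":1.7,"wx":0,"wy":0,"wz":0},
  {"x":0.05,"y":0.08,"z":1.7,"wx":0,"wy":0,"wz":0},
  {"x":0.05,"y":0.08,"z":1.7,"wx":0,"wy":0,"wz":0},
], grip=-1)

```text
time_s: 20.27
tcp_pos: [603.8, 77.7, 236.9]
tcp_rot: [2.638, 0.25, 1.898]
ft_force: [1.8, 3.0, -1.2]
grip_width: 41.7
```

```bash
cat >> h.py <<'E'
def ck():
    st(); p,R=cur(); f=arm.read_state(); F=np.array(f["ft_force"])+[0,0,2.2]
    print("F tool",R.inv().apply(F).round(1),"tq",R.inv().apply(f["torque"]).round(2)); d=p-MO; v=R.inv().apply(d); y=R.apply([0,1,0])
    print("h",round(d@A-4,1),"lat tool",v[:2].round(1),"phi_y",round(np.degrees(np.arctan2(y@E2,y@E_)),1),"axis err",R.inv().apply(-A).round(3))
E
python3 - <<'E'
from h import *
ck()
S=viewer.capture("scene"); crop("",270,160,90,110,7,"pics/s20.png",S)
E
```

```text
20.27 q [ 0.17 -0.2   2.15 -0.23  0.66 -0.08] p [603.8  77.7 236.9] r [2.638 0.25  1.898] F [ 1.8  3.  -1.2] g 41.7
F tool [ 2.   3.1 -0. ] tq [-0.31  0.65  0.01]
h 25.0 lat tool [-0.1  0.3] phi_y 27.9 axis err [-0.     0.001  1.   ]
```

View pics/s20.png

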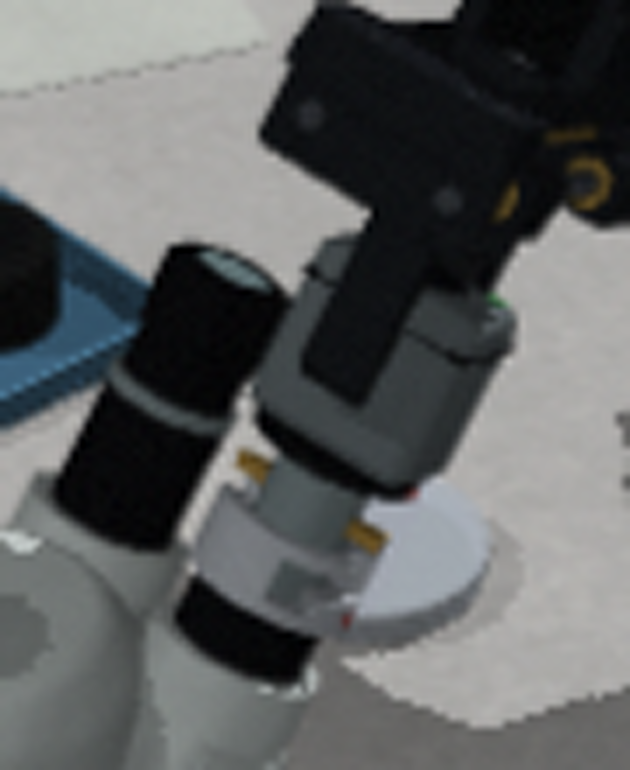

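Request:
servo_tool([
  {"x":0.04,"y":0.08,"z":0.3,"wx":0,"wy":0,"wz":0},
  {"x":0.04,"y":0.08,"z":0.6,"wx":0,"wy":0,"wz":0},
  {"x":0.04,"y":0.08,"z":0.8,"wx":0,"wy":0,"wz":0},
  {"x":0.04,"y":0.08,"z":1.0,"wx":0,"wy":0,"wz":0},
  {"x":0.04,"y":0.08,"z":1.0,"wx":0,"wy":0,"wz":0},
], grip=-1)

```text
time_s: 20.95
tcp_pos: [609.4, 77.6, 228.3]
tcp_rot: [2.639, 0.25, 1.899]
ft_force: [0.6, 0.6, -2.4]
grip_width: 41.8
```

```bash
python3 - <<'E'
from h import *
ck()
E
```

```text
20.95 q [ 0.17 -0.18  2.15 -0.23  0.65 -0.08] p [609.4  77.6 228.3] r [2.639 0.25  1.899] F [ 0.6  0.6 -2.4] g 41.8
F tool [0.4 0.6 0.4] tq [ 0.24  0.29 -0.01]
h 14.9 lat tool [0.3 0.6] phi_y 27.9 axis err [-0.     0.002  1.   ]
```

Request:
servo_tool([
  {"x":0,"y":0,"z":0.25,"wx":0,"wy":0,"wz":0},
  {"x":0,"y":0,"z":0.5,"wx":0,"wy":0,"wz":0},
  {"x":0,"y":0,"z":0.6,"wx":0,"wy":0,"wz":0},
  {"x":0,"y":0,"z":0.6,"wx":0,"wy":0,"wz":0},
], grip=-1)

```text
time_s: 21.45
tcp_pos: [612.6, 77.4, 223.5]
tcp_rot: [2.638, 0.25, 1.899]
ft_force: [0.0, 0.2, -1.6]
grip_width: 41.9
```

```bash
python3 - <<'E'
from h import *
ck()
S=viewer.capture("scene"); crop("",275,180,80,90,8,"pics/s21.png",S)
E
```

```text
21.45 q [ 0.17 -0.17  2.15 -0.23  0.63 -0.08] p [612.6  77.4 223.5] r [2.638 0.25  1.899] F [ 0.   0.2 -1.6] g 41.9
F tool [ 0.1  0.4 -0.5] tq [ 0.41  0.16 -0.05]
h 9.1 lat tool [0.3 0.9] phi_y 27.9 axis err [-0.     0.001  1.   ]
```

View pics/s21.png

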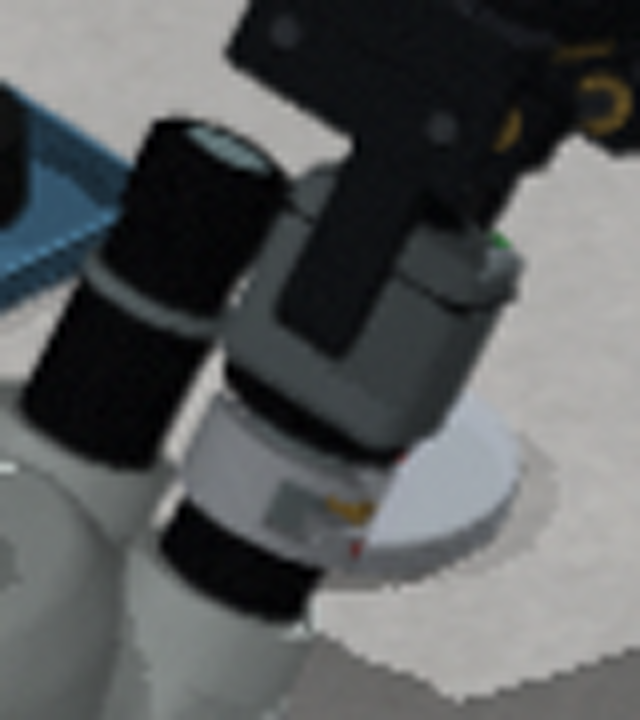

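The brass lug shows inside the entry slot at (350,510). Continuing down to the ledge.

Request:
servo_tool([
  {"x":0,"y":0,"z":0.1,"wx":0,"wy":0,"wz":0},
  {"x":0,"y":0,"z":0.2,"wx":0,"wy":0,"wz":0},
  {"x":0,"y":0,"z":0.25,"wx":0,"wy":0,"wz":0},
], grip=-1)

```text
time_s: 21.88
tcp_pos: [613.3, 77.5, 223.4]
tcp_rot: [2.638, 0.25, 1.898]
ft_force: [-16.9, 0.9, 12.9]
grip_width: 41.6
```

Request:
servo_tool([
  {"x":0,"y":0,"z":0.1,"wx":0,"wy":0,"wz":0},
  {"x":0,"y":0,"z":0.1,"wx":0,"wy":0,"wz":0},
], grip=-1)

```text
time_s: 22.12
tcp_pos: [613.4, 77.5, 223.4]
tcp_rot: [2.639, 0.25, 1.898]
ft_force: [-22.7, 1.0, 17.5]
grip_width: 41.4
```

```bash
python3 - <<'E'
from h import *
ck()
E
```

```text
22.12 q [ 0.17 -0.17  2.15 -0.23  0.63 -0.08] p [613.4  77.5 223.4] r [2.639 0.25  1.898] F [-22.7   1.   17.5] g 41.4
F tool [  3.1  -8.3 -28.7] tq [ 2.18  0.7  -0.09]
h 8.5 lat tool [0.1 1.4] phi_y 27.8 axis err [-0.     0.002  1.   ]
```

Request:
servo_tool([
  {"x":0,"y":0,"z":-0.2,"wx":0,"wy":0,"wz":0},
  {"x":0,"y":0,"z":-0.28,"wx":0,"wy":0,"wz":0},
  {"x":0,"y":0,"z":-0.28,"wx":0,"wy":0,"wz":0},
], grip=-1)

```text
time_s: 22.5
tcp_pos: [613.3, 77.6, 223.5]
tcp_rot: [2.637, 0.25, 1.898]
ft_force: [-3.9, 1.2, 2.7]
grip_width: 41.6
```

```bash
python3 - <<'E'
from h import *
ck()
S=viewer.capture("scene"); crop("",275,180,80,90,8,"pics/s22.png",S)
E
```

```text
22.5 q [ 0.17 -0.17  2.15 -0.23  0.63 -0.08] p [613.3  77.6 223.5] r [2.637 0.25  1.898] F [-3.9  1.2  2.7] g 41.6
F tool [ 1.1 -0.3 -6.3] tq [ 0.58  0.27 -0.03]
h 8.7 lat tool [0.2 1.5] phi_y 27.9 axis err [-0.  0.  1.]
```

View pics/s22.png

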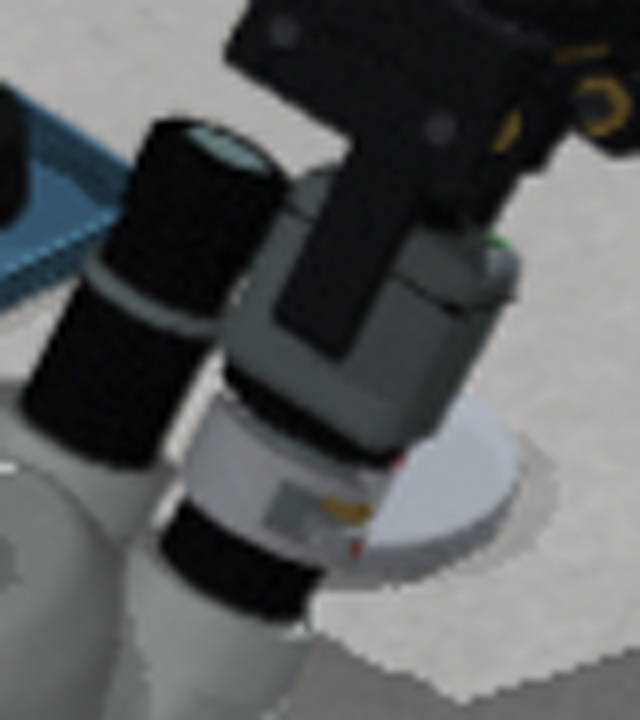

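The lug rests on the ledge at (345,510) with about 6 N preload. Twisting clockwise.

Request:
servo_tool([
  {"x":0,"y":0,"z":0,"wx":0,"wy":0,"wz":0.8},
  {"x":0,"y":0,"z":0,"wx":0,"wy":0,"wz":1.6},
  {"x":0,"y":0,"z":0,"wx":0,"wy":0,"wz":2.4},
  {"x":0,"y":0,"z":0,"wx":0,"wy":0,"wz":3.2},
  {"x":0,"y":0,"z":0,"wx":0,"wy":0,"wz":4},
  {"x":0,"y":0,"z":0,"wx":0,"wy":0,"wz":4},
], grip=-1)

```text
time_s: 23.3
tcp_pos: [613.6, 77.6, 223.7]
tcp_rot: [2.587, 0.073, 1.594]
ft_force: [-1.9, 0.3, 2.3]
grip_width: 41.7
```

```bash
python3 - <<'E'
from h import *
ck()
S=viewer.capture("scene"); crop("",275,180,80,90,8,"pics/s23.png",S)
E
```

```text
23.3 q [ 0.17 -0.17  2.15 -0.23  0.63  0.27] p [613.6  77.6 223.7] r [2.587 0.073 1.594] F [-1.9  0.3  2.3] g 41.7
F tool [ 0.   0.8 -4.8] tq [ 0.47 -0.04 -0.02]
h 8.7 lat tool [0.7 1.7] phi_y 7.9 axis err [ 0. -0.  1.]
```

View pics/s23.png

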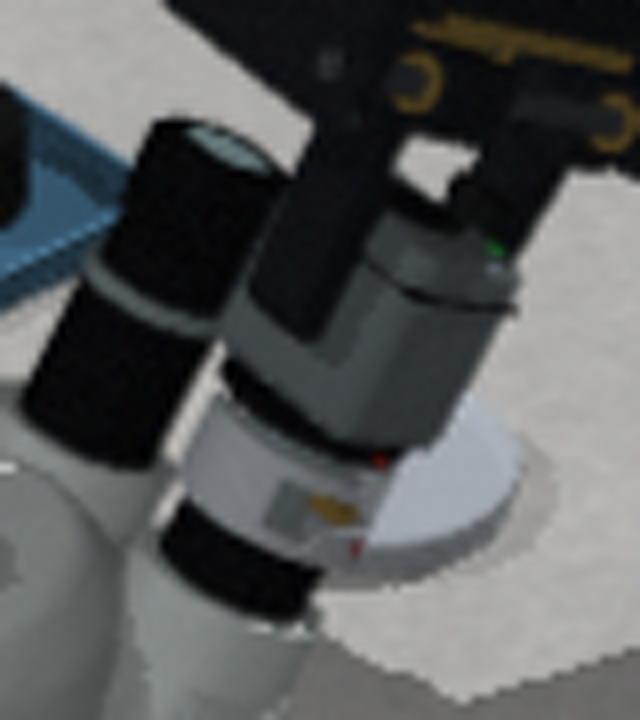

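Request:
servo_tool([
  {"x":0,"y":0,"z":0,"wx":0,"wy":0,"wz":1},
  {"x":0,"y":0,"z":0,"wx":0,"wy":0,"wz":2},
  {"x":0,"y":0,"z":0,"wx":0,"wy":0,"wz":3},
  {"x":0,"y":0,"z":0,"wx":0,"wy":0,"wz":4},
  {"x":0,"y":0,"z":0,"wx":0,"wy":0,"wz":4.8},
  {"x":0,"y":0,"z":0,"wx":0,"wy":0,"wz":5.6},
  {"x":0,"y":0,"z":0,"wx":0,"wy":0,"wz":5.6},
], grip=-1)

```text
time_s: 24.22
tcp_pos: [613.2, 77.5, 223.2]
tcp_rot: [2.611, -0.182, 1.177]
ft_force: [-2.9, 1.0, 1.3]
grip_width: 41.8
```

```bash
python3 - <<'E'
from h import *
ck()
S=viewer.capture("scene"); crop("",275,180,80,90,8,"pics/s24.png",S)
E
```

```text
24.23 q [ 0.17 -0.17  2.15 -0.23  0.63  0.76] p [613.2  77.5 223.2] r [ 2.611 -0.182  1.177] F [-2.9  1.   1.3] g 41.8
F tool [ 0.4 -0.9 -4.5] tq [ 0.48 -0.18 -0.02]
h 8.5 lat tool [1.1 0.6] phi_y -20.0 axis err [0.    0.001 1.   ]
```

View pics/s24.png

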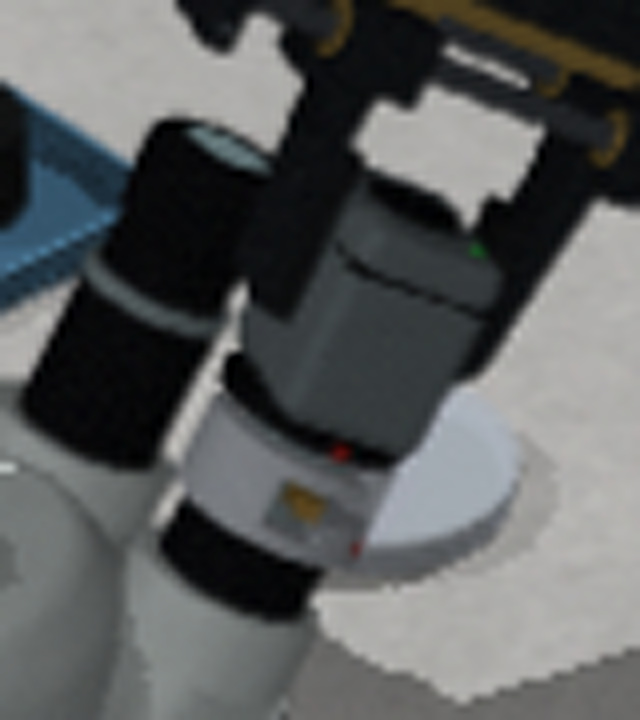

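Request:
servo_tool([
  {"x":0,"y":0,"z":0,"wx":0,"wy":0,"wz":0.6},
  {"x":0,"y":0,"z":0,"wx":0,"wy":0,"wz":1.2},
  {"x":0,"y":0,"z":0,"wx":0,"wy":0,"wz":1.2},
], grip=-1)

```text
time_s: 24.65
tcp_pos: [612.6, 77.2, 222.1]
tcp_rot: [2.632, -0.233, 1.083]
ft_force: [-0.5, 1.0, -2.3]
grip_width: 41.7
```

```bash
python3 - <<'E'
from h import *
ck()
E
```

```text
24.65 q [ 0.16 -0.17  2.15 -0.23  0.63  0.86] p [612.6  77.2 222.1] r [ 2.632 -0.233  1.083] F [-0.5  1.  -2.3] g 41.7
F tool [ 0.6 -0.9 -0.2] tq [ 0.45 -0.31 -0.08]
h 7.8 lat tool [ 0.4 -0.3] phi_y -26.0 axis err [0.002 0.002 1.   ]
```

The preload is gone, so the lugs are over the notches. Lowering.

Request:
servo_tool([
  {"x":0,"y":0,"z":0.15,"wx":0,"wy":0,"wz":0.1},
  {"x":0,"y":0,"z":0.3,"wx":0,"wy":0,"wz":0.2},
  {"x":0,"y":0,"z":0.3,"wx":0,"wy":0,"wz":0.2},
], grip=-1)

```text
time_s: 25.02
tcp_pos: [614.6, 77.3, 220.2]
tcp_rot: [2.635, -0.243, 1.067]
ft_force: [0.9, 0.3, -1.6]
grip_width: 41.9
```

```bash
python3 - <<'E'
from h import *
ck()
S=viewer.capture("scene"); crop("",275,180,80,90,8,"pics/s25.png",S)
E
```

```text
25.02 q [ 0.16 -0.16  2.15 -0.23  0.63  0.88] p [614.6  77.3 220.2] r [ 2.635 -0.243  1.067] F [ 0.9  0.3 -1.6] g 41.9
F tool [ 0.8  0.8 -0.1] tq [ 0.49 -0.3  -0.08]
h 5.2 lat tool [0.9 0.2] phi_y -27.1 axis err [0.001 0.001 1.   ]
```

View pics/s25.png

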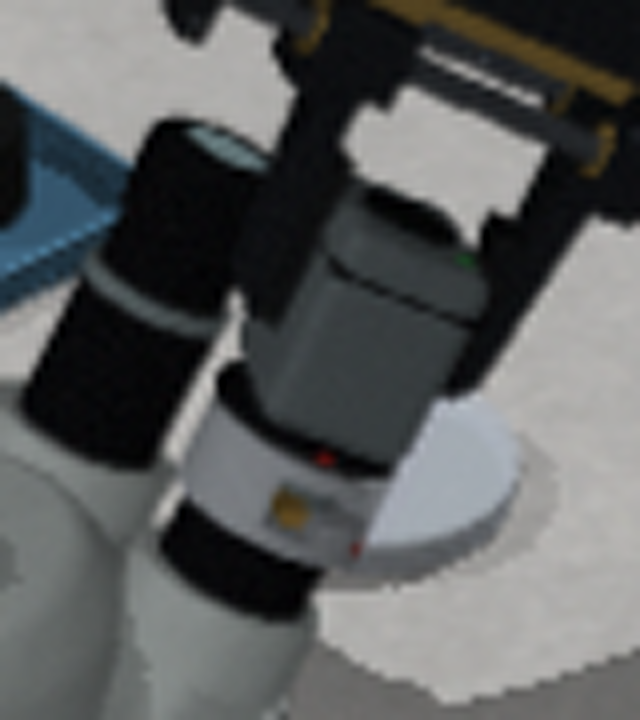

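Request:
servo_tool([
  {"x":0,"y":0,"z":0.1,"wx":0,"wy":0,"wz":0},
  {"x":0,"y":0,"z":0.2,"wx":0,"wy":0,"wz":0},
  {"x":0,"y":0,"z":0.25,"wx":0,"wy":0,"wz":0},
  {"x":0,"y":0,"z":0.25,"wx":0,"wy":0,"wz":0},
], grip=-1)

```text
time_s: 25.58
tcp_pos: [615.7, 77.3, 219.0]
tcp_rot: [2.635, -0.243, 1.066]
ft_force: [-5.6, 0.2, 2.0]
grip_width: 41.9
```

```bash
python3 - <<'E'
from h import *
ck()
E
```

```text
25.57 q [ 0.16 -0.16  2.15 -0.23  0.62  0.88] p [615.7  77.3 219. ] r [ 2.635 -0.243  1.066] F [-5.6  0.2  2. ] g 41.9
F tool [-1.4 -2.1 -6.5] tq [ 0.79 -0.49 -0.05]
h 3.5 lat tool [1.1 0.4] phi_y -27.1 axis err [0.001 0.001 1.   ]
```

Request:
servo_tool([
  {"x":0,"y":0,"z":0.1,"wx":0,"wy":0,"wz":0},
  {"x":0,"y":0,"z":0.15,"wx":0,"wy":0,"wz":0},
  {"x":0,"y":0,"z":0.15,"wx":0,"wy":0,"wz":0},
], grip=-1)

```text
time_s: 25.95
tcp_pos: [615.8, 77.4, 218.8]
tcp_rot: [2.635, -0.243, 1.066]
ft_force: [-16.9, 0.9, 11.3]
grip_width: 41.5
```

```bash
python3 - <<'E'
from h import *
ck()
S=viewer.capture("scene"); crop("",280,190,65,75,10,"pics/s26.png",S)
E
```

```text
25.95 q [ 0.16 -0.16  2.15 -0.23  0.62  0.89] p [615.8  77.4 218.8] r [ 2.635 -0.243  1.066] F [-16.9   0.9  11.3] g 41.5
F tool [ -3.9  -6.1 -20.4] tq [ 1.36 -0.85 -0.1 ]
h 3.3 lat tool [1.2 0.3] phi_y -27.1 axis err [0.001 0.001 1.   ]
```

View pics/s26.png

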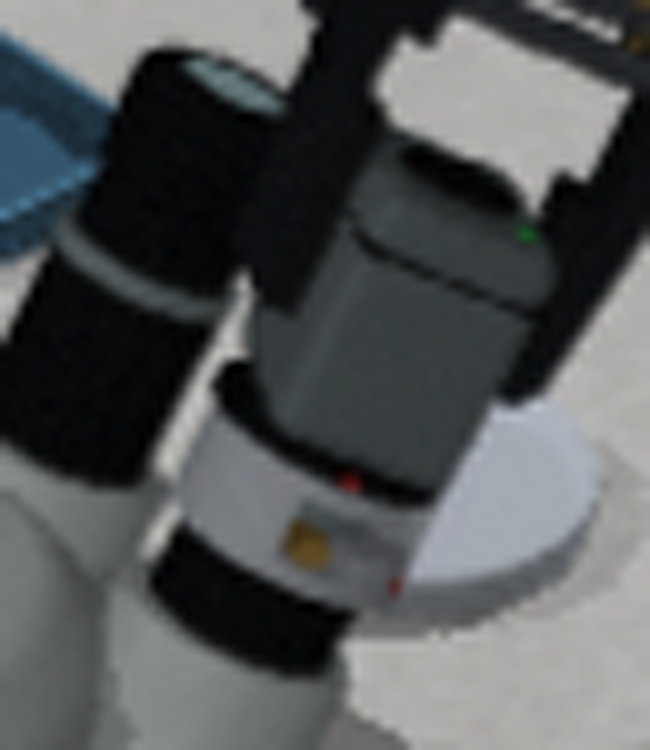

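Shoulder flush on the collar (no gap along (215,400)–(430,495)), lug in the notch at (305,545). Unloading and releasing.

Request:
servo_tool([
  {"x":0,"y":0,"z":-0.15,"wx":0,"wy":0,"wz":0},
  {"x":0,"y":0,"z":-0.2,"wx":0,"wy":0,"wz":0},
  {"x":0,"y":0,"z":-0.2,"wx":0,"wy":0,"wz":0},
], grip=-1)

```text
time_s: 26.38
tcp_pos: [615.7, 77.3, 218.9]
tcp_rot: [2.635, -0.243, 1.067]
ft_force: [-3.0, 0.8, -0.6]
grip_width: 41.6
```

Request:
servo_tool([
  {"x":0,"y":0,"z":0,"wx":0,"wy":0,"wz":0},
  {"x":0,"y":0,"z":0,"wx":0,"wy":0,"wz":0},
  {"x":0,"y":0,"z":0,"wx":0,"wy":0,"wz":0},
  {"x":0,"y":0,"z":0,"wx":0,"wy":0,"wz":0},
], grip=0.6)

```text
time_s: 26.88
tcp_pos: [616.0, 77.2, 219.3]
tcp_rot: [2.634, -0.244, 1.067]
ft_force: [-0.3, -0.0, 0.6]
grip_width: 70.5
```

```bash
python3 - <<'E'
from h import *
ck()
S=viewer.capture("scene"); crop("",280,190,65,75,10,"pics/s27.png",S)
E
```

```text
26.88 q [ 0.16 -0.16  2.15 -0.23  0.62  0.88] p [616.   77.2 219.3] r [ 2.634 -0.244  1.067] F [-0.3 -0.   0.6] g 70.5
F tool [ 0.5  1.1 -2.6] tq [ 0.3  -0.23 -0.08]
h 3.6 lat tool [1.3 0.8] phi_y -27.1 axis err [0. 0. 1.]
```

View pics/s27.png

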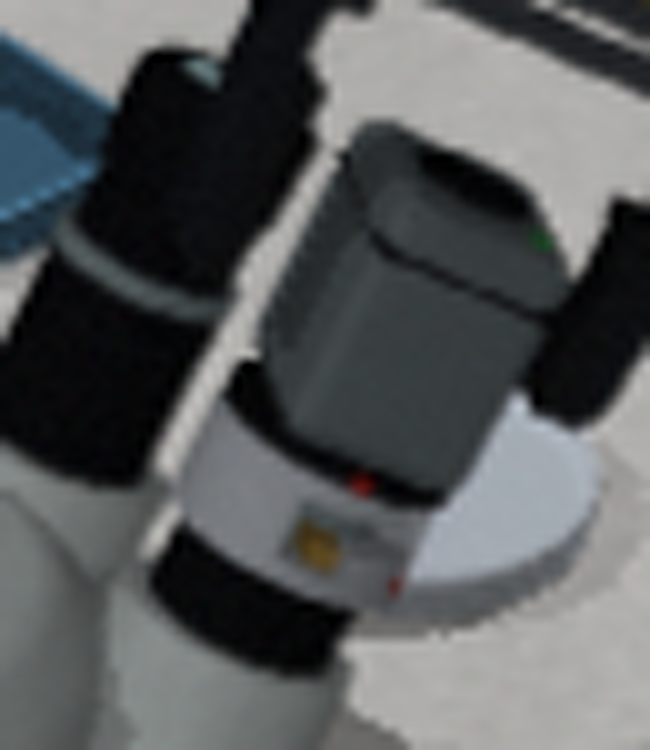

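Request:
servo_tool([
  {"x":0,"y":0,"z":-0.5,"wx":0,"wy":0,"wz":0},
  {"x":0,"y":0,"z":-2,"wx":0,"wy":0,"wz":0},
  {"x":0,"y":0,"z":-4.5,"wx":0,"wy":0,"wz":0},
  {"x":0,"y":0,"z":-8,"wx":0,"wy":0,"wz":0},
  {"x":0,"y":0,"z":-12,"wx":0,"wy":0,"wz":0},
  {"x":0,"y":0,"z":-16,"wx":0,"wy":0,"wz":0},
  {"x":0,"y":0,"z":-19,"wx":0,"wy":0,"wz":0},
  {"x":0,"y":0,"z":-19,"wx":0,"wy":0,"wz":0},
], grip=0.6)

```text
time_s: 27.92
tcp_pos: [516.1, 87.3, 385.1]
tcp_rot: [2.629, -0.249, 1.069]
ft_force: [-0.1, 0.3, 0.3]
grip_width: 70.7
```

```bash
python3 - <<'E'
from h import *
st()
S=viewer.capture("scene");T=viewer.capture("top");cv2.imwrite("pics/s28f.png",S[:,:,::-1]);cv2.imwrite("pics/t28f.png",T[:,:,::-1]); crop("",280,190,65,75,10,"pics/s28.png",S)
E
```

```text
27.93 q [ 0.24 -0.46  2.06 -0.21  1.01  0.87] p [516.1  87.3 385.1] r [ 2.629 -0.249  1.069] F [-0.1  0.3  0.3] g 70.7
```

View pics/s28.png

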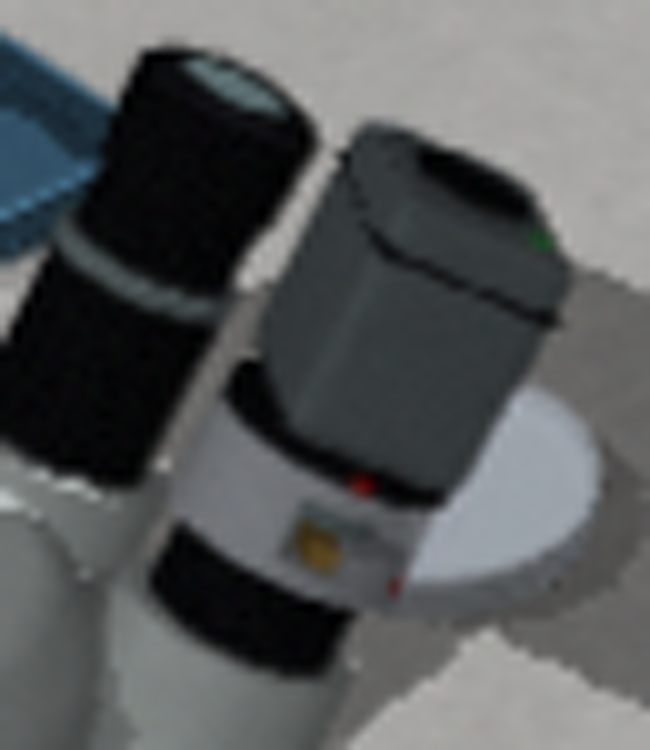

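View pics/t28f.png

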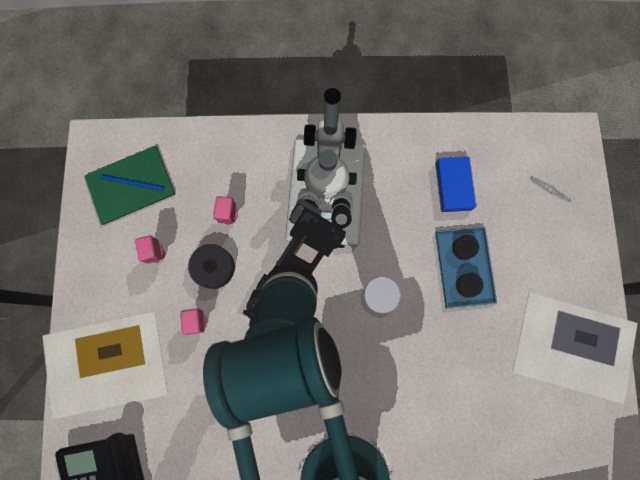

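View pics/s28f.png

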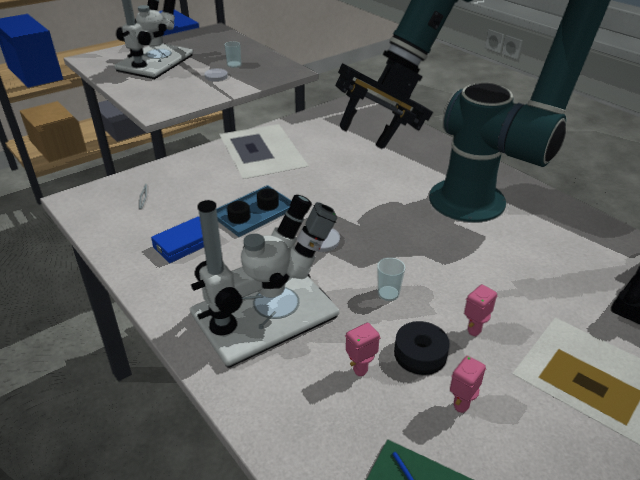

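```bash
python3 - <<'E'
from h import *
P=lambda x,y,ox,oy,k:((x+.5)/k-.5+ox,(y+.5)/k-.5+oy)
print("lug phi, axial",oncyl("scene",P(318,546,280,190,10),25.5)); st()
print(arm.hand_in())
E
```

```text
lug phi, axial (np.float64(64.42153744289844), np.float64(-10.578041097336492), np.float64(45.59958136649131))
28.02 q [ 0.24 -0.46  2.07 -0.21  1.01  0.87] p [515.5  86.8 380.2] r [ 2.634 -0.244  1.067] F [-0.1 -0.2  0.1] g 70.4
the job is handed in; nothing more can be done
None
```

The job is done and handed in at about 28 s of the 72 s allowed. The dust cap lies open side down and flat in the free end of the tray, and the eyepiece camera is locked on the bare tube.

- **Cap:** The last pictures show it standing beside the spare cap, about 1 mm from where I aimed to put it. Neither camera view shows that the spare cap, beaker, Petri dish, slide box or pink look-alikes have moved.
- **Camera:** The lugs touched the ledge, were twisted about 55° clockwise, and dropped about 5.3 mm until the shoulder stopped on the collar; flush should be 5.5 mm. After release a lug shows in its notch and I can see no gap at the shoulder. The largest wrist force I read was about 29 N.
- **Checks that disagreed:**
  - The visible fingertips sat about 20 mm short of the reported tool point, so I judged depths by contact and pictures.
  - My tube model gave contacts about 3 mm further out than expected, and put the lug's final position about 5 mm too high along the axis.
  - The camera shifted slightly within the notch play when I let go.

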